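# Put the measuring scoops away in reverse order

## Task

Move the four measuring scoops from the open draining tray to the tiled storage shelf in reverse order, one to each tile: the scoop at the tray's left end goes to the shelf's right-end bay, the next one to the bay beside it, and so on, until the right-end scoop is in the left-end bay. Slide each bowl in wholly under the low clear board, about centred on its tile, standing upright on the floor with its handle pointing straight out of the open front. Leave the glass canister where it is.

Things in the scene. Friction and masses are not known exactly. Their poses are not given: they have to be found in the camera images.
- scoop_steel: Round stainless steel measuring scoop, the widest: bowl 54 mm across and 44 mm tall, 110 g. A straight handle 12 mm wide and 8 mm thick runs level from the bowl along -x to 105 mm from the origin, its centre line 28 mm above the underside. Origin: centre of the bowl's underside; z up.
- scoop_square: Square turquoise plastic measuring scoop: bowl 48 x 48 mm and 34 mm tall, 60 g. A straight handle 12 mm wide and 8 mm thick runs level from the bowl along -x to 105 mm from the origin, its centre line 28 mm above the underside. Origin: centre of the bowl's underside; z up.
- scoop_bamboo: Small round bamboo measuring scoop: bowl 40 mm across and 40 mm tall, 60 g. A straight handle 12 mm wide and 8 mm thick runs level from the bowl along -x to 105 mm from the origin, its centre line 28 mm above the underside. Origin: centre of the bowl's underside; z up.
- scoop_oblong: Narrow oblong white ceramic measuring scoop: bowl 54 mm long (along the handle) and 32 mm wide, 34 mm tall, 80 g. A straight handle 12 mm wide and 8 mm thick runs level from the bowl along -x to 105 mm from the origin, its centre line 28 mm above the underside. Origin: centre of the bowl's underside; z up.
- mat_steel: Cork mat 62 x 62 x 4 mm under the round steel scoop at the start, one of four in a row at 75 mm pitch, fixed to an open bamboo draining tray (320 x 190 mm, floor 10 mm above the counter, rear rim 22 mm) left or right of the shelf. The mat stays and so keeps that scoop's old place. Origin: centre of its underside; -x to the tray's front (robot side), +y along the row to its left.
- mat_square: Cork mat 62 x 62 x 4 mm under the square scoop at the start, one of four in a row at 75 mm pitch, fixed to an open bamboo draining tray (320 x 190 mm, floor 10 mm above the counter, rear rim 22 mm) left or right of the shelf. The mat stays and so keeps that scoop's old place. Origin: centre of its underside; -x to the tray's front (robot side), +y along the row to its left.
- mat_bamboo: Cork mat 62 x 62 x 4 mm under the bamboo scoop at the start, one of four in a row at 75 mm pitch, fixed to an open bamboo draining tray (320 x 190 mm, floor 10 mm above the counter, rear rim 22 mm) left or right of the shelf. The mat stays and so keeps that scoop's old place. Origin: centre of its underside; -x to the tray's front (robot side), +y along the row to its left.
- mat_oblong: Cork mat 62 x 62 x 4 mm under the oblong scoop at the start, one of four in a row at 75 mm pitch, fixed to an open bamboo draining tray (320 x 190 mm, floor 10 mm above the counter, rear rim 22 mm) left or right of the shelf. The mat stays and so keeps that scoop's old place. Origin: centre of its underside; -x to the tray's front (robot side), +y along the row to its left.
- shelf: Fixed dark shelf, 320 wide (y) x 190 x 76 mm high. Tiled floor at z = 10 mm; bay (tile) centres y = +112.5, +37.5, -37.5, -112.5 mm, no walls between. Low clear board with dark front edge over the rear, x = 0 to 95; underside 58 mm over the floor; end cheeks only there; rear stop rim inner face x = 87. Front open above. Origin: under its middle at counter level; -x front, to robot; +y left.
- canister: Bystander: lidded glass canister 90 mm across and 136 mm high, standing on the counter beyond the tray and shelf. Origin: centre of its underside.
Not all that is in view belongs to the job. What is shaped like the scoop_bamboo but orange is not meant.

How it is judged (in metres and radians):
At the end, for the whole second after the job is handed in: Each scoop at rest and upright (0.1 rad) on the shelf's floor (5 mm), bowl wholly under the low board (to 2 mm), centre within 14 mm of the centre line of the bay mirroring its old place in the tray (tray's left end to shelf's right end), handle within 0.35 rad of straight out of the front ((y of scoop_steel in the frame of shelf between 0.0985 and 0.1265 m or y of scoop_steel in the frame of shelf between 0.0235 and 0.0515 m or y of scoop_steel in the frame of shelf between -0.0515 and -0.0235 m or y of scoop_steel in the frame of shelf between -0.1265 and -0.0985 m) and x of scoop_steel in the frame of shelf between 0.025 and 0.08 m and z of scoop_steel in the frame of shelf between 0.005 and 0.015 m and angle between the x axis of each of scoop_steel, scoop_square, scoop_bamboo, scoop_oblong and the x axis of shelf, either way round below 0.35 rad and angle between each of scoop_steel, scoop_square, scoop_bamboo, scoop_oblong's own z axis and vertical below 0.1 rad and linear speed of each of scoop_steel, scoop_square, scoop_bamboo, scoop_oblong below 0.02 m/s and angular speed of each of scoop_steel, scoop_square, scoop_bamboo, scoop_oblong below 0.2 rad/s and (y of scoop_square in the frame of shelf between 0.0985 and 0.1265 m or y of scoop_square in the frame of shelf between 0.0235 and 0.0515 m or y of scoop_square in the frame of shelf between -0.0515 and -0.0235 m or y of scoop_square in the frame of shelf between -0.1265 and -0.0985 m) and x of scoop_square in the frame of shelf between 0.022 and 0.08 m and z of scoop_square in the frame of shelf between 0.005 and 0.015 m and (y of scoop_bamboo in the frame of shelf between 0.0985 and 0.1265 m or y of scoop_bamboo in the frame of shelf between 0.0235 and 0.0515 m or y of scoop_bamboo in the frame of shelf between -0.0515 and -0.0235 m or y of scoop_bamboo in the frame of shelf between -0.1265 and -0.0985 m) and x of scoop_bamboo in the frame of shelf between 0.018 and 0.08 m and z of scoop_bamboo in the frame of shelf between 0.005 and 0.015 m and (y of scoop_oblong in the frame of shelf between 0.0985 and 0.1265 m or y of scoop_oblong in the frame of shelf between 0.0235 and 0.0515 m or y of scoop_oblong in the frame of shelf between -0.0515 and -0.0235 m or y of scoop_oblong in the frame of shelf between -0.1265 and -0.0985 m) and x of scoop_oblong in the frame of shelf between 0.025 and 0.08 m and z of scoop_oblong in the frame of shelf between 0.005 and 0.015 m and ((y of mat_steel in the frame of mat_square above 0 m and y of scoop_steel in the frame of scoop_square below -0.02 m) or (y of mat_steel in the frame of mat_square below 0 m and y of scoop_steel in the frame of scoop_square above 0.02 m)) and ((y of mat_steel in the frame of mat_bamboo above 0 m and y of scoop_steel in the frame of scoop_bamboo below -0.02 m) or (y of mat_steel in the frame of mat_bamboo below 0 m and y of scoop_steel in the frame of scoop_bamboo above 0.02 m)) and ((y of mat_steel in the frame of mat_oblong above 0 m and y of scoop_steel in the frame of scoop_oblong below -0.02 m) or (y of mat_steel in the frame of mat_oblong below 0 m and y of scoop_steel in the frame of scoop_oblong above 0.02 m)) and ((y of mat_square in the frame of mat_bamboo above 0 m and y of scoop_square in the frame of scoop_bamboo below -0.02 m) or (y of mat_square in the frame of mat_bamboo below 0 m and y of scoop_square in the frame of scoop_bamboo above 0.02 m)) and ((y of mat_square in the frame of mat_oblong above 0 m and y of scoop_square in the frame of scoop_oblong below -0.02 m) or (y of mat_square in the frame of mat_oblong below 0 m and y of scoop_square in the frame of scoop_oblong above 0.02 m)) and ((y of mat_bamboo in the frame of mat_oblong above 0 m and y of scoop_bamboo in the frame of scoop_oblong below -0.02 m) or (y of mat_bamboo in the frame of mat_oblong below 0 m and y of scoop_bamboo in the frame of scoop_oblong above 0.02 m))); the robot touches nothing.
It fails at once if the canister is moved by more than 30 mm (distance of canister from where it was at the start of the episode above 0.03 m).
It also fails if it takes over 128 s, if anything falls off the work surface, if the arm or the gripper's body presses on something with over 40 N, if the wrist force passes 120 N, or if a joint passes its speed limit or range.

## Robot

A 7-joint arm with a two-finger parallel gripper is mounted at the origin on the work surface. World frame = base frame: x ahead of the robot, y to its left, z up, the work surface at z = 0. Lengths are in mm, angles in rad, forces in N, time in s.
With the tool pointing down it reaches from about 400 to 875 mm from the base axis. Payload 6.5 kg.
Tool frame: the origin (TCP) lies on the centre line of the jaws, within the pads' length; the fingertips stand 17 mm ahead of it and the grasp point (between the pads) lies 2 mm behind it; z points along the fingers, y is the line along which they close (so a half turn about z gives the same grasp; the last joint's range is limited). The gripper opens to 88 mm and grips with 3 to 60 N. Pads are 18 mm wide; open, the fingers measure 123 mm over their backs; the gripper's body (75 mm by 187 mm) begins 45 mm behind the grasp point.
Start: joints at [-1.311, 0.536, -0.004, 1.538, 0.003, 1.067, -0.071], TCP at [208.038, 615.801, 255.716] pointing down, gripper open.
Joint ranges: [-2.7, 2.7], [-0.37, 2.16], [-1.27, 1.26], [0.24, 2.4], [-1.31, 4.45], [0.19, 1.91], [-2.76, 2.76]. Speed limits (rad/s): [2.39, 2.39, 3.14, 3.14, 3.14, 3.14, 3.14].

## Interface

Orientations are given as a unit quaternion [x, y, z, w].
In Python, from station import r gives the robot as it stands.
- The arm moves only by the tool step_arm, never from a script. Its argument "moves" is a list of rows, each an object of numbers: "tx", "ty", "tz": the shift along the tool's x, y, z in m; "twist": the turn about the tool's z in degrees; "gripper": the gripper command: -1 is shut, 1 is fully open, values between are in proportion. A call has exactly 5 rows; each row shifts and turns the commanded pose from where the row before left it, along the tool's axes as they then stand; what a row does not reach is not made up. A row lasts 1/12 s, in which the tool goes at most 41.7 mm and 7.16 degrees, less where a joint would pass 70% of its speed; a pose out of reach is approached as far as the arm can. A call is refused whole if a number of a shift passes 0.0417 or a number of a turn 7.16, either way. A call with a gripper value outside its range is refused whole. The fingers move at their own pace and stop on an object; "grip_force" is the grip in N (left out, the last holds). Time passes only in rows, so rows that do not move let the fingers close, or fill a call up. It gives the time, the measured TCP pose, the force, the opening and the grip force at its end, in the units of the state.
- r.observe(): the state, without advancing time (a new reading comes with each control period).
- r.capture(name): name is "scene" or "top"; returns (picture, depth): 384x512x3 uint8, red, green, blue; 384x512 float32, mm along the optical axis (not along the pixel's ray), 0 where there is no reading.
- r.calibration(name): a dict with "fx", "fy", "cx", "cy" (pixels), "k1" (the pictures are not rectified: a ray, as slopes to the right and down, at radius r is drawn at 1 + k1 r^2 times it, then the intrinsics apply), "camera_from_world" (4x4, takes a point from world to camera coordinates). Camera axes: x right, y down, z forward; pixel columns grow to the right and rows downward; lengths in mm; the calibration is good to about 2 mm. A picture is of the moment at which its call begins. calibration takes no time and is no camera call.
- r.sign_off(): hands the job in; it is judged then, once.
Trained networks look in the newest picture that a camera, given by its name, has taken for a name from the list of things; names that differ only in an ending like _2 or _b are one class to them, and where a whole thing is asked for, a point or a joint stands for the part that bears it (a point fixed in the world has none). Each returns a list of dicts, best first, with "confidence" (0 to 1); they miss things now and then, are a little off and sometimes report something else, mostly with a low value. They report only what shows in the picture. A call takes as long as a camera call. They do not tell look-alikes from the thing itself.
- r.spot_in(camera, query): "at" ([x, y, z] in mm, in world coordinates, good to about 4 mm: the middle of the surface that is visible of it).
The state is a dict: "t": time; "joints": joint angles; "joint_vel": joint speeds; "effort": joint torques, N m; "ee_pos": TCP position; "tool_rot": TCP orientation; "wrist_force": force on the tool from outside, world axes, zero at the start; "wrist_torque": the same for the moment, N m; "gripper_width": finger opening in mm; "grip_force": force on a finger pad.
Only numpy, scipy, OpenCV 4.12 (cv2) and the standard library are available. Lean on these libraries where they do the work, as an engineer would, in place of code of your own. Each camera call takes 0.05 s, during which the arm holds its last target. There are 200 camera calls.

## Working session

There is one attempt and no reset: what is moved stays moved. The work goes in short steps, Python scripts to look and compute and a tool call to move; the robot and the scene stay as the last step left them, time stands still between calls to the robot, and variables do not carry over. Pictures are saved under pics/ and viewed, at most 14 in all, crops included, and the job is handed in when it is done.

Besides the shell and the picture viewer there is one more tool, called after "Request:" as name(argument=value, ...) on one line, values as JSON. step_arm: Moves the arm, as the interface text tells. Its arguments: {"type":"object","properties":{"moves":{"type":"array","items":{"type":"object","properties":{"tx":{"type":"number"},"ty":{"type":"number"},"tz":{"type":"number"},"twist":{"type":"number"},"gripper":{"type":"number"}}}},"grip_force":{"type":"number"}},"required":["moves"]}

```bash
ls; mkdir -p pics; python3 - <<'E'
from station import r
import cv2
for n in("scene","top"):
    p,d=r.capture(n); cv2.imwrite(f"pics/{n}0.png",cv2.cvtColor(p,cv2.COLOR_RGB2BGR))
    for q in["scoop_steel","scoop_square","scoop_bamboo","scoop_oblong","mat_steel","shelf","canister"]:
        print(n,q,[([round(v) for v in o["at"]],round(o["confidence"],2)) for o in r.spot_in(n,q)][:4])
s=r.observe();print(s)
E
```

```text
pics
scene scoop_steel [([586, -158, 48], 0.64)]
scene scoop_square [([583, -243, 34], 0.78)]
scene scoop_bamboo [([499, -531, 33], 0.77), ([320, -237, 30], 0.68), ([595, -85, 40], 0.59)]
scene scoop_oblong [([578, -313, 39], 0.73), ([598, -266, 13], 0.61)]
scene mat_steel [([615, -188, 15], 0.47)]
scene shelf [([582, 169, 71], 0.69)]
scene canister [([826, -10, 119], 0.85), ([596, -264, 13], 0.24)]
top scoop_steel [([594, -158, 34], 0.75)]
top scoop_square [([586, -232, 34], 0.62)]
top scoop_bamboo [([317, -234, 35], 0.79), ([492, -524, 30], 0.74), ([588, -80, 46], 0.69)]
top scoop_oblong [([578, -313, 40], 0.87)]
top mat_steel [([581, -184, 10], 0.72), ([588, -77, 46], 0.37)]
top shelf [([552, 185, 61], 0.78)]
top canister [([800, 8, 118], 0.58)]
{'t': 0.8, 'joints': array([-1.31117712,  0.53634186, -0.00442399,  1.53786832,  0.00260332,
        1.06730267, -0.07118054]), 'joint_vel': array([ 6.16184691e-04,  8.81163598e-04, -2.69901451e-04,  1.16594602e-03,
        2.33684132e-03, -7.30689534e-05, -3.03209439e-04]), 'effort': array([ 2.64831906e-04, -5.70844746e+01,  9.90330018e-01, -2.51916075e+01,
       -5.61911962e-02,  1.07663058e-02,  1.17731599e-05]), 'ee_pos': array([208.04430185, 615.82025348, 255.76574663]), 'tool_rot': array([1.62151416e-01, 9.86765887e-01, 4.16696498e-05, 1.37374268e-05]), 'wrist_force': array([-0.03902303,  0.49728405, -0.83768035]), 'wrist_torque': array([ 0.00256492,  0.01208443, -0.02580314]), 'grip_force': 0.0, 'gripper_width': 87.91371792291079}
```

View pics/scene0.png

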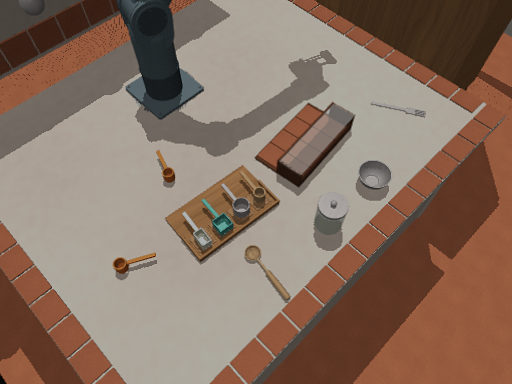

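View pics/top0.png

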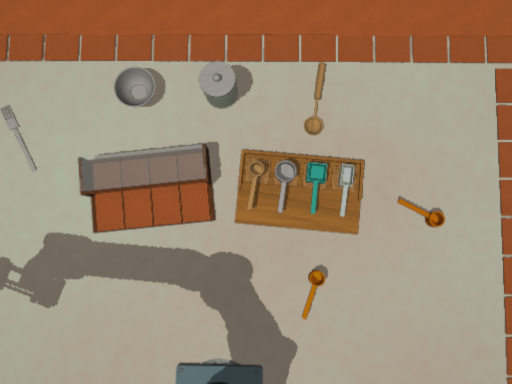

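Seen from the top camera: the tray row from the left is bamboo (257,168), steel (286,172), square (317,172) and oblong (347,175). The shelf is at (150,187).

The bamboo candidates are (257,168), (317,278) and (435,217). The last two are orange and lie on the counter, so the tan one in the tray is the one meant. I'll check it in a crop while measuring.

```bash
cat > h.py <<'E'
import numpy as np,cv2
def ray(c,u,v):
    K=np.array([[c["fx"],0,c["cx"]],[0,c["fy"],c["cy"]],[0,0,1.]])
    p=cv2.undistortPoints(np.array([[[u,v]]],float).reshape(-1,1,2),K,np.array([c["k1"],0,0,0,0.]))[:,0]
    return p
def cloud(c,d):
    v,u=np.mgrid[:d.shape[0],:d.shape[1]]
    K=np.array([[c["fx"],0,c["cx"]],[0,c["fy"],c["cy"]],[0,0,1.]])
    p=cv2.undistortPoints(np.stack([u,v],-1).reshape(-1,1,2).astype(float),K,np.array([c["k1"],0,0,0,0.]))[:,0]
    P=np.c_[p,np.ones(len(p))]*d.reshape(-1,1)
    W=np.linalg.inv(c["camera_from_world"])
    return (P@W[:3,:3].T+W[:3,3]).reshape(*d.shape,3)
E
python3 - <<'E'
from station import r
from h import *
p,d=r.capture("top");c=r.calibration("top");W=cloud(c,d);np.save("top0.npy",W)
b=cv2.cvtColor(p,cv2.COLOR_RGB2BGR)
cv2.imwrite("pics/crop1.png",cv2.resize(b[140:240,75:375],(792,264),interpolation=cv2.INTER_CUBIC))
Z=W[...,2]
def rect(m,s):
    n,l,st,_=cv2.connectedComponentsWithStats(m.astype(np.uint8))
    if n<2: return
    i=1+np.argmax(st[1:,4]);P=W[l==i];(cx,cy),wh,a=cv2.minAreaRect(P[:,:2].astype(np.float32))
    print(s,len(P),np.round([cx,cy,*wh,a],1),"z",np.percentile(P[:,2],[5,50,95]).round(1))
X,Y=W[...,0],W[...,1]
S=(Y>0)&(Y<400)&(X>400)&(X<720)&(Z>5)
rect(S,"shelf all");rect(S&(Z<20),"floor");rect(S&(Z>60)&(Z<90),"board")
T=(Y<-10)&(Y>-420)&(X>400)&(X<720)
rect(T&(Z>5),"tray")
for y in(-80,-158,-234,-313):
    rect(T&(Z>30)&(abs(Y-y)<36),f"scoop{y}")
    h=T&(Z>36)&(Z<52)&(abs(Y-y)<30)&(X<555); P=W[h]
    if len(P)>5:
        vx,vy,x0,y0=cv2.fitLine(P[:,:2].astype(np.float32),cv2.DIST_HUBER,0,.01,.01).ravel()
        print(" handle",len(P),np.degrees(np.arctan2(vy,vx)).round(1),"at x0,y0",x0.round(1),y0.round(1),"xmin",P[:,0].min().round(1),"z",np.median(P[:,2]).round(1))
E
```

```text
shelf all 9703 [552.7 206.2 211.9 352.5   6.5] z [ 7.5 69.2 79.6]
floor 4707 [501.7 185.9 105.  323.9   6.2] z [ 6.8 10.5 14.5]
board 4880 [593.4 197.5  96.4 319.6   6.5] z [73.1 76.8 80.4]
tray 9136 [ 542.7 -193.1  323.3  216.7   85.4] z [ 6.9 11.9 47.4]
scoop-80 269 [529.  -83.8 180.9  46.7   4. ] z [38.1 47.3 56.2]
 handle 111 -9.7 at x0,y0 526.8 -71.8 xmin 498.0 z 45.9
scoop-158 276 [ 555.5 -156.8   50.4  128.5   89.5] z [38.3 47.1 59.8]
 handle 125 -8.6 at x0,y0 523.2 -147.9 xmin 491.3 z 45.7
scoop-234 289 [ 553.1 -231.9   48.1  128.5   83.8] z [36.9 46.3 50.2]
 handle 128 -6.0 at x0,y0 521.4 -229.2 xmin 489.7 z 46.1
scoop-313 286 [ 548.4 -308.3   32.3  132.3   82.8] z [34.6 45.3 49.8]
 handle 144 -7.4 at x0,y0 518.8 -304.2 xmin 483.0 z 45.2
```

View pics/crop1.png

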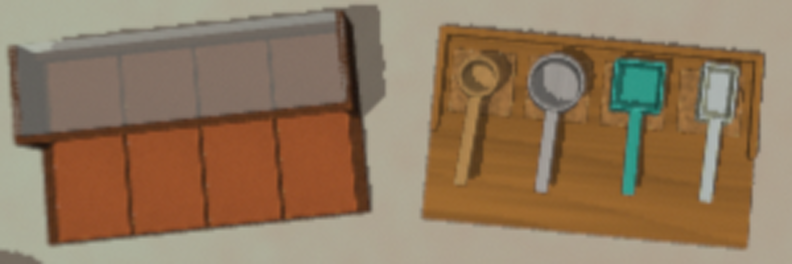

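The crop confirms it: the tan bamboo scoop is at the tray's left end (crop 480,75), then steel (557,82), turquoise square (638,87) and oblong white (717,92). The shelf's yaw is about +6.4° and its origin about (546,192). I'm moving to a point above the bamboo handle.

Request:
step_arm(moves=[{"twist": -4.35,"gripper": -0.09},{"twist": -4.35,"gripper": -0.09},{"tx": -0.03,"ty": -0.026,"gripper": -0.09},{"tx": -0.03,"ty": -0.026,"gripper": -0.09},{"tx": -0.03,"ty": -0.026,"gripper": -0.09}], grip_force=50)

```text
$.moves[0]: bad value
```

Request:
step_arm(moves=[{"tx": -0.03,"ty": -0.026,"gripper": -0.09},{"tx": -0.03,"ty": -0.026,"gripper": -0.09},{"tx": -0.03,"ty": -0.026,"gripper": -0.09},{"tx": -0.03,"ty": -0.026,"gripper": -0.09},{"tx": -0.03,"ty": -0.026,"gripper": -0.09}])

```text
$.moves[0]: bad value
```

Request:
step_arm(moves=[{"tx": -0.03,"ty": -0.026,"gripper": -0.09},{"tx": -0.03,"ty": -0.026,"gripper": -0.09},{"tx": -0.013,"ty": -0.036,"gripper": -0.09},{"tx": -0.013,"ty": -0.036,"gripper": -0.09},{"tx": -0.013,"ty": -0.036,"gripper": -0.09}])

```text
$.moves[0]: bad value
```

Request:
step_arm(moves=[{"tx": -0.013,"ty": -0.036,"gripper": -0.09},{"tx": -0.013,"ty": -0.036,"gripper": -0.09},{"tx": -0.013,"ty": -0.036,"gripper": -0.09},{"tx": -0.013,"ty": -0.036,"gripper": -0.09},{"tx": -0.013,"ty": -0.036,"gripper": -0.09}])

```text
$.moves[0]: bad value
```

Request:
step_arm(moves=[{"tx": -0.013,"ty": -0.036,"gripper": -0.09},{"tx": -0.013,"ty": -0.036,"tz": 0.02,"gripper": -0.09},{"tz": 0.03,"gripper": -0.09},{"tz": 0.03,"gripper": -0.09},{"gripper": -0.09}])

```text
$.moves[0]: bad value
```

Request:
step_arm(moves=[{"tx": 0,"ty": 0,"tz": 0,"twist": -4.35,"gripper": -0.09},{"tx": 0,"ty": 0,"tz": 0,"twist": -4.35,"gripper": -0.09},{"tx": -0.03,"ty": -0.026,"tz": 0,"twist": 0,"gripper": -0.09},{"tx": -0.03,"ty": -0.026,"tz": 0,"twist": 0,"gripper": -0.09},{"tx": -0.03,"ty": -0.026,"tz": 0,"twist": 0,"gripper": -0.09}], grip_force=50)

```text
t: 1.27
ee_pos: [283.6, 522.5, 255.6]
tool_rot: [0.086, 0.996, 0.0, 0.0]
wrist_force: [1.5, -0.3, -0.2]
gripper_width: 57.0
grip_force: 0.0
```

Request:
step_arm(moves=[{"tx": -0.03,"ty": -0.026,"tz": 0,"twist": 0,"gripper": -0.09},{"tx": -0.03,"ty": -0.026,"tz": 0,"twist": 0,"gripper": -0.09},{"tx": -0.03,"ty": -0.026,"tz": 0,"twist": 0,"gripper": -0.09},{"tx": -0.03,"ty": -0.026,"tz": 0,"twist": 0,"gripper": -0.09},{"tx": -0.03,"ty": -0.026,"tz": 0,"twist": 0,"gripper": -0.09}])

```text
t: 1.68
ee_pos: [409.4, 367.8, 256.0]
tool_rot: [0.087, 0.996, 0.0, 0.0]
wrist_force: [0.8, -0.1, 0.5]
gripper_width: 40.2
grip_force: 0.0
```

Request:
step_arm(moves=[{"tx": -0.03,"ty": -0.026,"tz": 0,"twist": 0,"gripper": -0.09},{"tx": -0.03,"ty": -0.026,"tz": 0,"twist": 0,"gripper": -0.09},{"tx": -0.013,"ty": -0.036,"tz": 0,"twist": 0,"gripper": -0.09},{"tx": -0.013,"ty": -0.036,"tz": 0,"twist": 0,"gripper": -0.09},{"tx": -0.013,"ty": -0.036,"tz": 0,"twist": 0,"gripper": -0.09}])

```text
t: 2.1
ee_pos: [478.6, 192.8, 255.8]
tool_rot: [0.087, 0.996, 0.0, 0.0]
wrist_force: [0.1, -0.3, -0.5]
gripper_width: 39.9
grip_force: 0.0
```

Request:
step_arm(moves=[{"tx": -0.013,"ty": -0.036,"tz": 0,"twist": 0,"gripper": -0.09},{"tx": -0.013,"ty": -0.036,"tz": 0,"twist": 0,"gripper": -0.09},{"tx": -0.013,"ty": -0.036,"tz": 0,"twist": 0,"gripper": -0.09},{"tx": -0.013,"ty": -0.036,"tz": 0,"twist": 0,"gripper": -0.09},{"tx": -0.013,"ty": -0.036,"tz": 0,"twist": 0,"gripper": -0.09}])

```text
t: 2.52
ee_pos: [511.2, 4.3, 256.1]
tool_rot: [0.087, 0.996, 0.0, 0.0]
wrist_force: [0.9, -0.2, -0.4]
gripper_width: 40.0
grip_force: 0.0
```

Request:
step_arm(moves=[{"tx": -0.013,"ty": -0.036,"tz": 0,"twist": 0,"gripper": -0.09},{"tx": -0.013,"ty": -0.036,"tz": 0.02,"twist": 0,"gripper": -0.09},{"tx": 0,"ty": 0,"tz": 0.03,"twist": 0,"gripper": -0.09},{"tx": 0,"ty": 0,"tz": 0.03,"twist": 0,"gripper": -0.09},{"tx": 0,"ty": 0,"tz": 0,"twist": 0,"gripper": -0.09}])

```text
t: 2.93
ee_pos: [520.7, -68.2, 172.0]
tool_rot: [0.087, 0.996, -0.0, -0.004]
wrist_force: [-0.8, 1.2, -0.4]
gripper_width: 39.9
grip_force: 0.0
```

Request:
step_arm(moves=[{"tx": 0,"ty": -0.001,"tz": 0.03,"twist": 0,"gripper": -0.09},{"tx": 0,"ty": 0,"tz": 0.03,"twist": 0,"gripper": -0.09},{"tx": 0,"ty": 0,"tz": 0.03,"twist": 0,"gripper": -0.09},{"tx": 0,"ty": 0,"tz": 0.03,"twist": 0,"gripper": -0.09},{"tx": 0,"ty": 0,"tz": 0.015,"twist": 0,"gripper": -0.09}])

```text
t: 3.35
ee_pos: [523.3, -68.0, 39.9]
tool_rot: [0.086, 0.996, 0.0, -0.001]
wrist_force: [-0.1, 0.6, 1.1]
gripper_width: 40.3
grip_force: 0.0
```

Request:
step_arm(moves=[{"tx": 0,"ty": 0,"tz": 0,"twist": 0,"gripper": -0.09},{"tx": 0,"ty": 0,"tz": 0,"twist": 0,"gripper": -1},{"tx": 0,"ty": 0,"tz": 0,"twist": 0,"gripper": -1},{"tx": 0,"ty": 0,"tz": 0,"twist": 0,"gripper": -1},{"tx": 0,"ty": 0,"tz": 0,"twist": 0,"gripper": -1}])

```text
t: 3.77
ee_pos: [525.0, -68.9, 43.0]
tool_rot: [0.087, 0.996, 0.0, 0.001]
wrist_force: [-0.2, 0.1, 0.3]
gripper_width: 15.4
grip_force: 0.0
```

Request:
step_arm(moves=[{"tx": 0,"ty": 0,"tz": 0,"twist": 0,"gripper": -1},{"tx": 0,"ty": 0,"tz": -0.01,"twist": 0,"gripper": -1},{"tx": 0,"ty": 0,"tz": -0.02,"twist": 0,"gripper": -1},{"tx": 0,"ty": 0,"tz": -0.025,"twist": 0,"gripper": -1},{"tx": 0,"ty": 0,"tz": -0.025,"twist": 0,"gripper": -1}])

```text
t: 4.18
ee_pos: [523.3, -69.0, 122.8]
tool_rot: [0.087, 0.996, -0.0, -0.0]
wrist_force: [0.6, -0.1, -0.2]
gripper_width: 11.3
grip_force: 50.0
```

```bash
python3 - <<'E'
from station import r
import cv2
for i,n in enumerate(("scene",)):
    p,d=r.capture(n); b=cv2.cvtColor(p,cv2.COLOR_RGB2BGR)
    cv2.imwrite("pics/g1.png",cv2.resize(b[90:270,130:370],(800,600),interpolation=cv2.INTER_CUBIC))
s=r.observe();print(s["ee_pos"],s["tool_rot"],s["gripper_width"],s["grip_force"],s["t"])
E
```

```text
[526.30024054 -69.39542345 127.3947866 ] [8.71676962e-02 9.96188676e-01 1.98975615e-04 3.14239945e-03] 11.174741548550303 49.999520033597946 4.2333
```

View pics/g1.png

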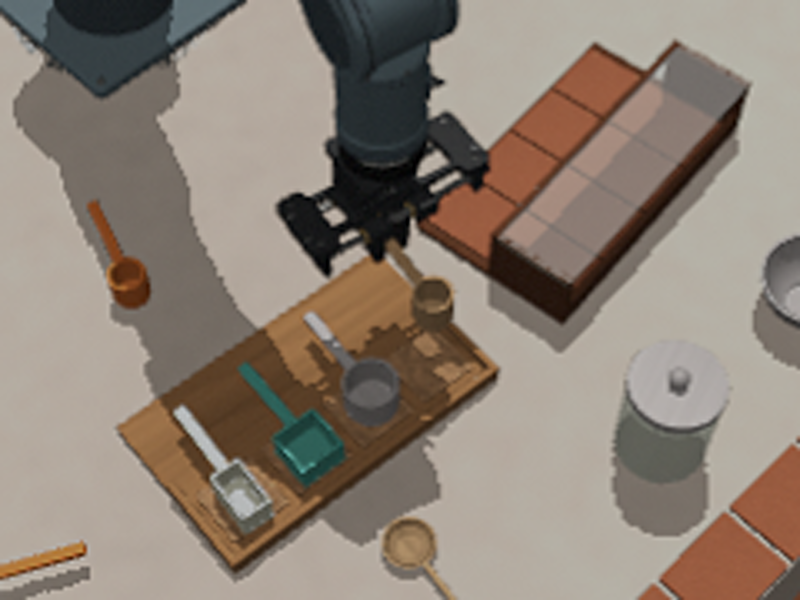

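The bamboo scoop is held level (bowl at crop 432,300) and has cleared its mat. I'm carrying it to the shelf's right-end bay.

Request:
step_arm(moves=[{"tx": 0.0267,"ty": 0,"tz": 0,"twist": 0,"gripper": -1},{"tx": 0.0267,"ty": 0,"tz": 0,"twist": 0,"gripper": -1},{"tx": 0.0267,"ty": 0,"tz": 0,"twist": 0,"gripper": -1},{"tx": 0,"ty": 0,"tz": 0,"twist": -5.4,"gripper": -1},{"tx": 0,"ty": 0,"tz": 0,"twist": -5.4,"gripper": -1}])

```text
t: 4.65
ee_pos: [443.3, -54.8, 122.1]
tool_rot: [-0.01, 1.0, 0.0, -0.0]
wrist_force: [-0.0, 0.6, -0.2]
gripper_width: 10.8
grip_force: 50.0
```

Request:
step_arm(moves=[{"tx": 0,"ty": 0,"tz": 0,"twist": -5.5,"gripper": -1},{"tx": -0.0036,"ty": 0.0305,"tz": 0,"twist": 0,"gripper": -1},{"tx": -0.0036,"ty": 0.0305,"tz": 0,"twist": 0,"gripper": -1},{"tx": -0.0036,"ty": 0.0305,"tz": 0,"twist": 0,"gripper": -1},{"tx": -0.0036,"ty": 0.0305,"tz": 0,"twist": 0,"gripper": -1}])

```text
t: 5.07
ee_pos: [445.8, 68.9, 122.2]
tool_rot: [-0.055, 0.998, 0.0, 0.0]
wrist_force: [0.2, 0.2, -0.2]
gripper_width: 11.2
grip_force: 50.0
```

Request:
step_arm(moves=[{"tx": 0,"ty": 0,"tz": 0.02,"twist": 0,"gripper": -1},{"tx": 0,"ty": 0,"tz": 0.02,"twist": 0,"gripper": -1},{"tx": 0,"ty": 0,"tz": 0.02,"twist": 0,"gripper": -1},{"tx": 0,"ty": 0,"tz": 0.018,"twist": 0,"gripper": -1},{"tx": 0,"ty": 0,"tz": 0,"twist": 0,"gripper": -1}])

```text
t: 5.48
ee_pos: [444.2, 67.5, 41.7]
tool_rot: [-0.055, 0.998, -0.0, -0.002]
wrist_force: [-0.4, -0.6, -0.4]
gripper_width: 11.0
grip_force: 50.0
```

```bash
python3 - <<'E'
from station import r
import cv2
p,d=r.capture("top");p,d=r.capture("scene"); b=cv2.cvtColor(p,cv2.COLOR_RGB2BGR)
cv2.imwrite("pics/g2.png",cv2.resize(b[80:230,200:400],(800,600),interpolation=cv2.INTER_CUBIC))
s=r.observe();print(s["ee_pos"],s["tool_rot"],s["gripper_width"],s["grip_force"],s["wrist_force"],s["t"])
E
```

```text
[445.68556718  67.60584225  43.80271612] [-5.51355312e-02  9.98478801e-01 -1.25668693e-04 -3.77006747e-04] 11.117019804899986 49.99909847974777 [-0.15702322  0.10101294 -0.71240462] 5.5833
```

View pics/g2.png

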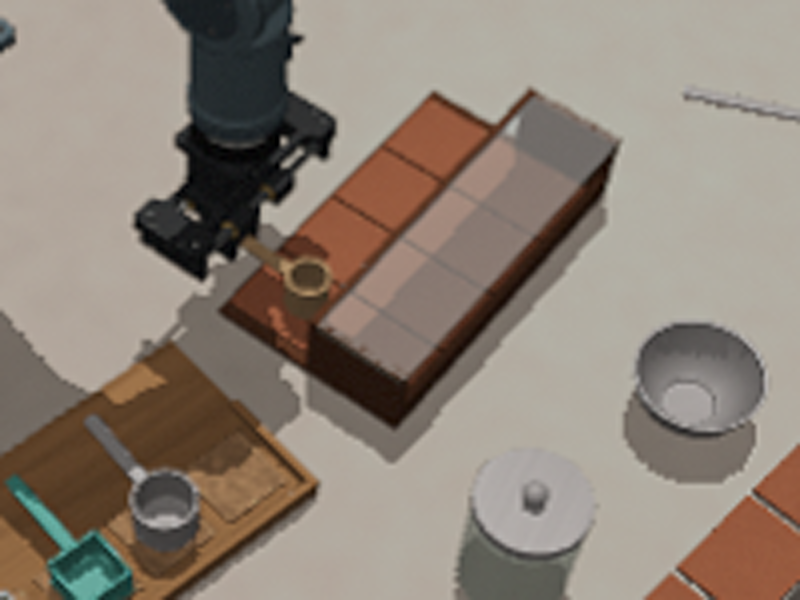

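The bamboo scoop is in front of the right-end bay (crop 305,280) and held level. I'll slide it in, lower it, release it and rise.

Request:
step_arm(moves=[{"tx": -0.016,"ty": 0,"tz": 0,"twist": 0,"gripper": -1},{"tx": -0.016,"ty": 0,"tz": 0,"twist": 0,"gripper": -1},{"tx": -0.016,"ty": 0,"tz": 0,"twist": 0,"gripper": -1},{"tx": -0.016,"ty": 0,"tz": 0,"twist": 0,"gripper": -1},{"tx": -0.016,"ty": 0,"tz": 0,"twist": 0,"gripper": -1}])

```text
t: 6.0
ee_pos: [527.0, 76.7, 45.4]
tool_rot: [-0.055, 0.998, 0.0, 0.001]
wrist_force: [0.2, 0.8, -0.7]
gripper_width: 11.2
grip_force: 50.0
```

Request:
step_arm(moves=[{"tx": 0,"ty": 0,"tz": 0,"twist": 0,"gripper": -1},{"tx": 0,"ty": 0,"tz": 0.002,"twist": 0,"gripper": -1},{"tx": 0,"ty": 0,"tz": 0.002,"twist": 0,"gripper": -1},{"tx": 0,"ty": 0,"tz": 0.002,"twist": 0,"gripper": -1},{"tx": 0,"ty": 0,"tz": 0,"twist": 0,"gripper": -1}])

```text
t: 6.42
ee_pos: [524.1, 76.4, 37.3]
tool_rot: [-0.055, 0.998, -0.0, -0.001]
wrist_force: [-2.4, -0.8, 3.9]
gripper_width: 11.2
grip_force: 50.0
```

Request:
step_arm(moves=[{"tx": 0,"ty": 0,"tz": 0,"twist": 0,"gripper": -0.3},{"tx": 0,"ty": 0,"tz": 0,"twist": 0,"gripper": -0.3},{"tx": 0,"ty": 0,"tz": 0,"twist": 0,"gripper": -0.3},{"tx": 0,"ty": 0,"tz": 0,"twist": 0,"gripper": -0.3},{"tx": 0,"ty": 0,"tz": 0,"twist": 0,"gripper": -0.3}])

```text
t: 6.83
ee_pos: [525.3, 76.6, 37.4]
tool_rot: [-0.055, 0.998, -0.0, 0.0]
wrist_force: [-0.7, 0.3, 0.0]
gripper_width: 30.9
grip_force: 0.0
```

Request:
step_arm(moves=[{"tx": 0,"ty": 0,"tz": -0.01,"twist": 0,"gripper": -0.3},{"tx": 0,"ty": 0,"tz": -0.02,"twist": 0,"gripper": -0.3},{"tx": 0,"ty": 0,"tz": -0.025,"twist": 0,"gripper": -0.3},{"tx": 0,"ty": 0,"tz": -0.025,"twist": 0,"gripper": -0.3},{"tx": 0,"ty": 0,"tz": 0,"twist": 0,"gripper": -0.3}])

```text
t: 7.25
ee_pos: [528.2, 77.0, 122.2]
tool_rot: [-0.055, 0.998, 0.001, 0.004]
wrist_force: [1.2, 1.2, 0.1]
gripper_width: 30.8
grip_force: 0.0
```

```bash
python3 - <<'E'
from station import r
import cv2
p,d=r.capture("scene"); b=cv2.cvtColor(p,cv2.COLOR_RGB2BGR)
cv2.imwrite("pics/g3.png",cv2.resize(b[80:230,200:400],(800,600),interpolation=cv2.INTER_CUBIC))
s=r.observe();print(s["ee_pos"],s["tool_rot"],s["gripper_width"],s["grip_force"],s["wrist_force"],s["t"])
E
```

```text
[527.22877748  76.94256665 120.24182822] [-5.52116120e-02  9.98471037e-01  4.54745025e-04  2.65693709e-03] 31.101268170249636 0.0 [ 0.59280573 -0.84545196  0.10265818] 7.3
```

View pics/g3.png

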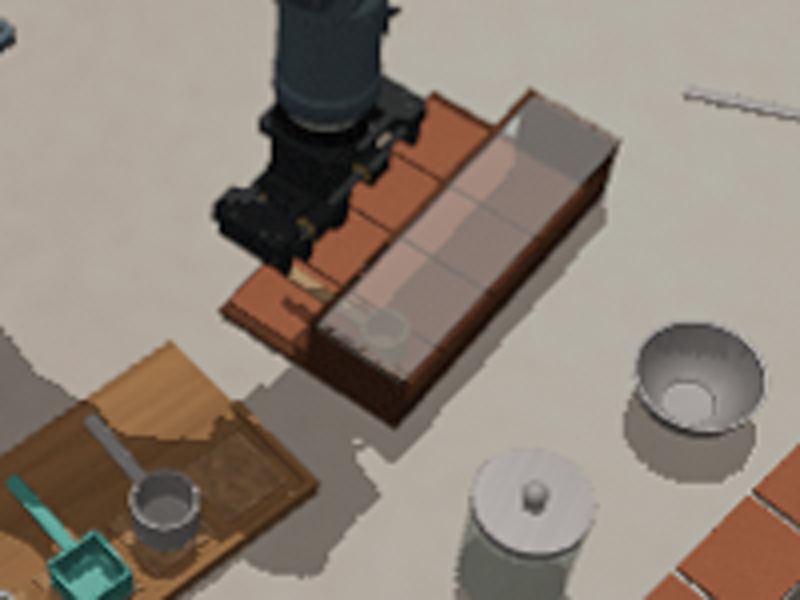

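Bamboo is under the board on the right-end tile (crop 385,330), with its handle pointing out. Next is steel.

Request:
step_arm(moves=[{"tx": 0,"ty": 0,"tz": 0,"twist": 5,"gripper": -0.09},{"tx": 0,"ty": 0,"tz": 0,"twist": 5,"gripper": -0.09},{"tx": 0,"ty": 0,"tz": 0,"twist": 4.9,"gripper": -0.09},{"tx": -0.0037,"ty": -0.0318,"tz": 0,"twist": 0,"gripper": -0.09},{"tx": -0.0037,"ty": -0.0318,"tz": 0,"twist": 0,"gripper": -0.09}])

```text
t: 7.72
ee_pos: [522.7, 14.2, 116.7]
tool_rot: [0.072, 0.997, 0.0, -0.0]
wrist_force: [0.1, -1.1, -0.4]
gripper_width: 39.9
grip_force: 0.0
```

Request:
step_arm(moves=[{"tx": -0.0037,"ty": -0.0318,"tz": 0,"twist": 0,"gripper": -0.09},{"tx": -0.0037,"ty": -0.0318,"tz": 0,"twist": 0,"gripper": -0.09},{"tx": -0.0037,"ty": -0.0318,"tz": 0,"twist": 0,"gripper": -0.09},{"tx": -0.0037,"ty": -0.0318,"tz": 0,"twist": 0,"gripper": -0.09},{"tx": -0.0037,"ty": -0.0318,"tz": 0,"twist": 0,"gripper": -0.09}])

```text
t: 8.13
ee_pos: [516.9, -148.7, 116.8]
tool_rot: [0.075, 0.997, 0.0, -0.001]
wrist_force: [-0.1, 0.4, 1.2]
gripper_width: 40.1
grip_force: 0.0
```

Request:
step_arm(moves=[{"tx": 0,"ty": 0,"tz": 0.016,"twist": 0,"gripper": -0.09},{"tx": 0,"ty": 0,"tz": 0.02,"twist": 0,"gripper": -0.09},{"tx": 0,"ty": 0,"tz": 0.02,"twist": 0,"gripper": -0.09},{"tx": 0,"ty": 0,"tz": 0.02,"twist": 0,"gripper": -0.09},{"tx": 0,"ty": 0,"tz": 0,"twist": 0,"gripper": -0.09}])

```text
t: 8.55
ee_pos: [514.8, -146.6, 37.8]
tool_rot: [0.075, 0.997, 0.001, -0.003]
wrist_force: [-0.4, 1.0, -0.4]
gripper_width: 39.9
grip_force: 0.0
```

Request:
step_arm(moves=[{"tx": 0,"ty": 0,"tz": 0,"twist": 0,"gripper": -1},{"tx": 0,"ty": 0,"tz": 0,"twist": 0,"gripper": -1},{"tx": 0,"ty": 0,"tz": 0,"twist": 0,"gripper": -1},{"tx": 0,"ty": 0,"tz": 0,"twist": 0,"gripper": -1},{"tx": 0,"ty": 0,"tz": 0,"twist": 0,"gripper": -1}])

```text
t: 8.97
ee_pos: [518.4, -147.5, 42.3]
tool_rot: [0.075, 0.997, -0.0, 0.001]
wrist_force: [1.6, 0.8, 0.3]
gripper_width: 11.1
grip_force: 49.9
```

Request:
step_arm(moves=[{"tx": 0,"ty": 0,"tz": -0.01,"twist": 0,"gripper": -1},{"tx": 0,"ty": 0,"tz": -0.02,"twist": 0,"gripper": -1},{"tx": 0,"ty": 0,"tz": -0.025,"twist": 0,"gripper": -1},{"tx": 0,"ty": 0,"tz": -0.025,"twist": 0,"gripper": -1},{"tx": 0,"ty": 0,"tz": 0,"twist": 0,"gripper": -1}])

```text
t: 9.38
ee_pos: [520.5, -148.2, 126.4]
tool_rot: [0.075, 0.997, -0.0, 0.004]
wrist_force: [1.5, -0.2, -0.7]
gripper_width: 11.2
grip_force: 49.9
```

```bash
python3 - <<'E'
from station import r
import cv2
p,d=r.capture("scene"); b=cv2.cvtColor(p,cv2.COLOR_RGB2BGR)
cv2.imwrite("pics/g4.png",cv2.resize(b[100:250,160:360],(800,600),interpolation=cv2.INTER_CUBIC))
s=r.observe();print(s["ee_pos"],s["tool_rot"],s["gripper_width"],s["grip_force"],s["wrist_force"],s["t"])
E
```

```text
[ 519.613099   -147.80099185  124.42781529] [ 7.47028702e-02  9.97202128e-01 -2.66988362e-04  2.70653107e-03] 11.266375258639597 49.918441995978355 [ 0.35872265 -0.39890321 -1.35911758] 9.4333
```

View pics/g4.png

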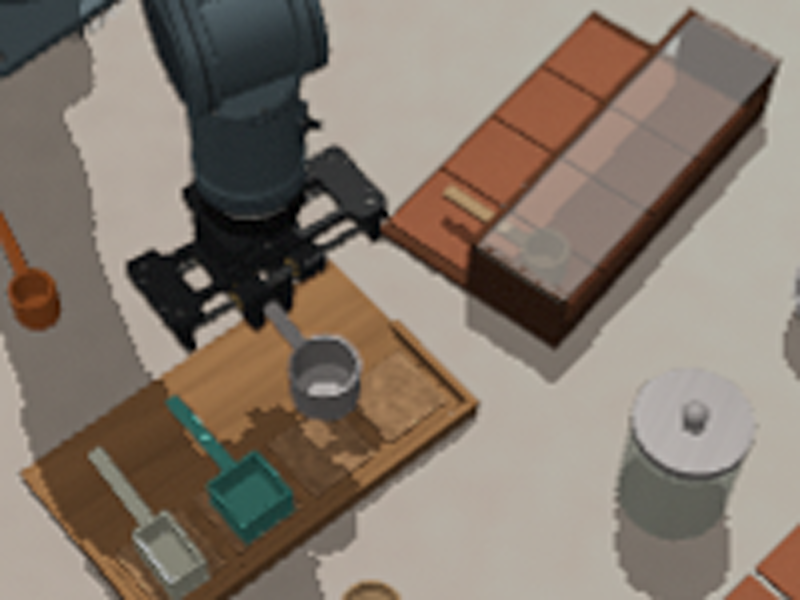

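Steel is held level (crop 325,375), and bamboo stands properly on its tile (545,245). I'm carrying steel to the second bay from the right.

Request:
step_arm(moves=[{"tx": 0.0267,"ty": 0,"tz": 0,"twist": 0,"gripper": -1},{"tx": 0.0267,"ty": 0,"tz": 0,"twist": 0,"gripper": -1},{"tx": 0.0267,"ty": 0,"tz": 0,"twist": 0,"gripper": -1},{"tx": 0,"ty": 0,"tz": 0,"twist": -5,"gripper": -1},{"tx": 0,"ty": 0,"tz": 0,"twist": -5,"gripper": -1}])

```text
t: 9.85
ee_pos: [436.0, -134.9, 120.9]
tool_rot: [-0.014, 1.0, 0.0, -0.002]
wrist_force: [0.4, -0.6, -1.5]
gripper_width: 11.1
grip_force: 49.9
```

Request:
step_arm(moves=[{"tx": 0,"ty": 0,"tz": 0,"twist": -4.9,"gripper": -1},{"tx": -0.004,"ty": 0.0344,"tz": 0,"twist": 0,"gripper": -1},{"tx": -0.004,"ty": 0.0344,"tz": 0,"twist": 0,"gripper": -1},{"tx": -0.004,"ty": 0.0344,"tz": 0,"twist": 0,"gripper": -1},{"tx": -0.004,"ty": 0.0344,"tz": 0,"twist": 0,"gripper": -1}])

```text
t: 10.27
ee_pos: [438.4, 4.3, 121.0]
tool_rot: [-0.055, 0.998, -0.0, -0.001]
wrist_force: [0.7, 0.3, -1.6]
gripper_width: 11.3
grip_force: 49.9
```

Request:
step_arm(moves=[{"tx": -0.004,"ty": 0.0344,"tz": 0,"twist": 0,"gripper": -1},{"tx": -0.004,"ty": 0.0344,"tz": 0,"twist": 0,"gripper": -1},{"tx": -0.004,"ty": 0.0344,"tz": 0,"twist": 0,"gripper": -1},{"tx": -0.004,"ty": 0.0344,"tz": 0,"twist": 0,"gripper": -1},{"tx": 0,"ty": 0,"tz": 0,"twist": 0,"gripper": -1}])

```text
t: 10.68
ee_pos: [439.3, 149.3, 121.2]
tool_rot: [-0.06, 0.998, 0.002, 0.0]
wrist_force: [0.9, -0.3, -0.1]
gripper_width: 11.1
grip_force: 49.9
```

Request:
step_arm(moves=[{"tx": 0,"ty": 0,"tz": 0.02,"twist": 0,"gripper": -1},{"tx": 0,"ty": 0,"tz": 0.02,"twist": 0,"gripper": -1},{"tx": 0,"ty": 0,"tz": 0.02,"twist": 0,"gripper": -1},{"tx": 0,"ty": 0,"tz": 0.018,"twist": 0,"gripper": -1},{"tx": 0,"ty": 0,"tz": 0,"twist": 0,"gripper": -1}])

```text
t: 11.1
ee_pos: [437.6, 140.7, 40.7]
tool_rot: [-0.055, 0.998, -0.001, -0.003]
wrist_force: [-0.5, -0.4, -1.2]
gripper_width: 11.0
grip_force: 49.9
```

```bash
python3 - <<'E'
from station import r
import cv2
p,d=r.capture("scene"); b=cv2.cvtColor(p,cv2.COLOR_RGB2BGR)
cv2.imwrite("pics/g5.png",cv2.resize(b[80:230,200:400],(800,600),interpolation=cv2.INTER_CUBIC))
s=r.observe();print(s["ee_pos"],s["tool_rot"],s["gripper_width"],s["grip_force"],s["wrist_force"],s["t"])
E
```

```text
[438.34966903 140.79850629  42.05787211] [-5.52609108e-02  9.98469511e-01 -7.37238376e-04 -2.07953042e-03] 10.841251293178626 49.91830296814442 [ 0.39224541 -0.02369277 -0.86530642] 11.15
```

View pics/g5.png

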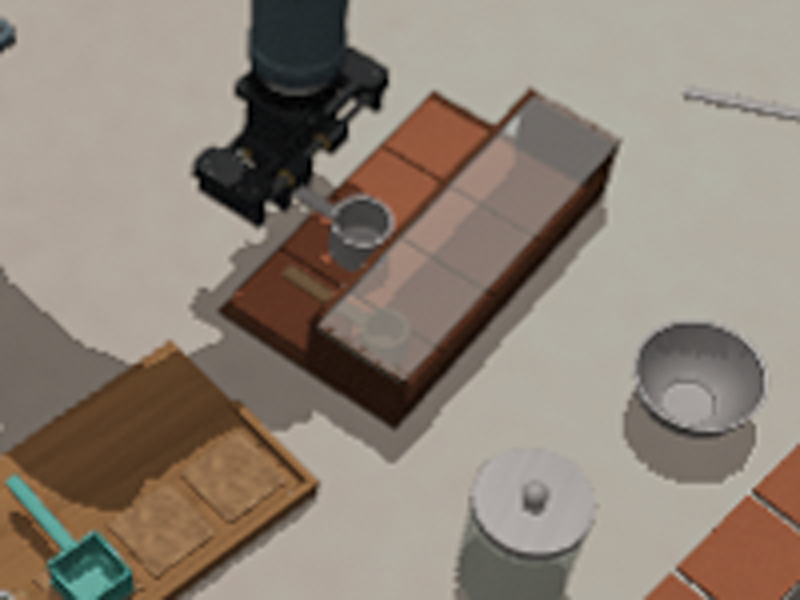

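Steel is level in front of the second tile from the right (crop 362,225). I'll slide it in, lower it and release it.

Request:
step_arm(moves=[{"tx": -0.016,"ty": 0,"tz": 0,"twist": 0,"gripper": -1},{"tx": -0.016,"ty": 0,"tz": 0,"twist": 0,"gripper": -1},{"tx": -0.016,"ty": 0,"tz": 0,"twist": 0,"gripper": -1},{"tx": -0.016,"ty": 0,"tz": 0,"twist": 0,"gripper": -1},{"tx": -0.016,"ty": 0,"tz": 0,"twist": 0,"gripper": -1}])

```text
t: 11.57
ee_pos: [520.6, 150.4, 44.7]
tool_rot: [-0.055, 0.998, 0.0, 0.0]
wrist_force: [0.5, 0.8, -0.2]
gripper_width: 11.1
grip_force: 49.9
```

Request:
step_arm(moves=[{"tx": 0,"ty": 0,"tz": 0,"twist": 0,"gripper": -1},{"tx": 0,"ty": 0,"tz": 0.002,"twist": 0,"gripper": -1},{"tx": 0,"ty": 0,"tz": 0.002,"twist": 0,"gripper": -1},{"tx": 0,"ty": 0,"tz": 0.002,"twist": 0,"gripper": -1},{"tx": 0,"ty": 0,"tz": 0,"twist": 0,"gripper": -1}])

```text
t: 11.98
ee_pos: [518.2, 150.3, 37.3]
tool_rot: [-0.055, 0.998, -0.0, -0.001]
wrist_force: [-2.3, -0.6, 3.9]
gripper_width: 11.0
grip_force: 49.9
```

Request:
step_arm(moves=[{"tx": 0,"ty": 0,"tz": 0,"twist": 0,"gripper": -0.3},{"tx": 0,"ty": 0,"tz": 0,"twist": 0,"gripper": -0.3},{"tx": 0,"ty": 0,"tz": 0,"twist": 0,"gripper": -0.3},{"tx": 0,"ty": 0,"tz": 0,"twist": 0,"gripper": -0.3},{"tx": 0,"ty": 0,"tz": 0,"twist": 0,"gripper": -0.3}])

```text
t: 12.4
ee_pos: [519.6, 150.5, 37.5]
tool_rot: [-0.055, 0.998, 0.0, 0.0]
wrist_force: [-0.3, -0.0, -0.1]
gripper_width: 31.0
grip_force: 0.0
```

Request:
step_arm(moves=[{"tx": 0,"ty": 0,"tz": -0.01,"twist": 0,"gripper": -0.3},{"tx": 0,"ty": 0,"tz": -0.02,"twist": 0,"gripper": -0.3},{"tx": 0,"ty": 0,"tz": -0.025,"twist": 0,"gripper": -0.3},{"tx": 0,"ty": 0,"tz": -0.025,"twist": 0,"gripper": -0.3},{"tx": 0,"ty": 0,"tz": 0,"twist": 0,"gripper": -0.3}])

```text
t: 12.82
ee_pos: [522.4, 151.2, 122.3]
tool_rot: [-0.055, 0.998, 0.001, 0.004]
wrist_force: [0.5, 0.2, -0.4]
gripper_width: 30.7
grip_force: 0.0
```

Steel is down. Now the square scoop.

Request:
step_arm(moves=[{"tx": 0,"ty": 0,"tz": 0,"twist": 4.1,"gripper": -0.09},{"tx": 0,"ty": 0,"tz": 0,"twist": 4.1,"gripper": -0.09},{"tx": 0,"ty": 0,"tz": 0,"twist": 4.2,"gripper": -0.09},{"tx": -0.0033,"ty": -0.0343,"tz": 0,"twist": 0,"gripper": -0.09},{"tx": -0.0033,"ty": -0.0343,"tz": 0,"twist": 0,"gripper": -0.09}])

```text
t: 13.23
ee_pos: [518.8, 83.2, 117.5]
tool_rot: [0.05, 0.999, 0.001, 0.0]
wrist_force: [0.2, -1.4, 1.1]
gripper_width: 40.0
grip_force: 0.0
```

Request:
step_arm(moves=[{"tx": -0.0033,"ty": -0.0343,"tz": 0,"twist": 0,"gripper": -0.09},{"tx": -0.0033,"ty": -0.0343,"tz": 0,"twist": 0,"gripper": -0.09},{"tx": -0.0033,"ty": -0.0343,"tz": 0,"twist": 0,"gripper": -0.09},{"tx": -0.0033,"ty": -0.0343,"tz": 0,"twist": 0,"gripper": -0.09},{"tx": -0.0033,"ty": -0.0343,"tz": 0,"twist": 0,"gripper": -0.09}])

```text
t: 13.65
ee_pos: [516.8, -92.4, 117.6]
tool_rot: [0.053, 0.999, 0.0, 0.0]
wrist_force: [0.5, -0.2, -0.5]
gripper_width: 39.8
grip_force: 0.0
```

Request:
step_arm(moves=[{"tx": -0.0033,"ty": -0.0343,"tz": 0,"twist": 0,"gripper": -0.09},{"tx": -0.0033,"ty": -0.0343,"tz": 0,"twist": 0,"gripper": -0.09},{"tx": -0.0033,"ty": -0.0343,"tz": 0,"twist": 0,"gripper": -0.09},{"tx": -0.0033,"ty": -0.0343,"tz": 0,"twist": 0,"gripper": -0.09},{"tx": 0,"ty": 0,"tz": 0,"twist": 0,"gripper": -0.09}])

```text
t: 14.07
ee_pos: [514.2, -237.5, 118.1]
tool_rot: [0.058, 0.998, -0.003, 0.001]
wrist_force: [-1.0, -0.7, 0.3]
gripper_width: 40.1
grip_force: 0.0
```

Request:
step_arm(moves=[{"tx": 0,"ty": 0,"tz": 0.016,"twist": 0,"gripper": -0.09},{"tx": 0,"ty": 0,"tz": 0.02,"twist": 0,"gripper": -0.09},{"tx": 0,"ty": 0,"tz": 0.02,"twist": 0,"gripper": -0.09},{"tx": 0,"ty": 0,"tz": 0.02,"twist": 0,"gripper": -0.09},{"tx": 0,"ty": 0,"tz": 0,"twist": 0,"gripper": -0.09}])

```text
t: 14.48
ee_pos: [513.3, -227.3, 38.3]
tool_rot: [0.053, 0.999, 0.001, -0.003]
wrist_force: [-0.7, 0.4, 0.3]
gripper_width: 40.0
grip_force: 0.0
```

Request:
step_arm(moves=[{"tx": 0,"ty": 0,"tz": 0,"twist": 0,"gripper": -1},{"tx": 0,"ty": 0,"tz": 0,"twist": 0,"gripper": -1},{"tx": 0,"ty": 0,"tz": 0,"twist": 0,"gripper": -1},{"tx": 0,"ty": 0,"tz": 0,"twist": 0,"gripper": -1},{"tx": 0,"ty": 0,"tz": 0,"twist": 0,"gripper": -1}])

```text
t: 14.9
ee_pos: [516.4, -228.8, 42.4]
tool_rot: [0.053, 0.999, -0.0, 0.001]
wrist_force: [0.3, -0.3, 1.5]
gripper_width: 11.1
grip_force: 50.0
```

Request:
step_arm(moves=[{"tx": 0,"ty": 0,"tz": -0.01,"twist": 0,"gripper": -1},{"tx": 0,"ty": 0,"tz": -0.02,"twist": 0,"gripper": -1},{"tx": 0,"ty": 0,"tz": -0.025,"twist": 0,"gripper": -1},{"tx": 0,"ty": 0,"tz": -0.025,"twist": 0,"gripper": -1},{"tx": 0,"ty": 0,"tz": 0,"twist": 0,"gripper": -1}])

```text
t: 15.32
ee_pos: [518.5, -229.9, 126.7]
tool_rot: [0.053, 0.999, -0.001, 0.004]
wrist_force: [0.5, -1.3, -0.2]
gripper_width: 11.1
grip_force: 50.0
```

```bash
python3 - <<'E'
from station import r
import cv2
p,d=r.capture("scene"); b=cv2.cvtColor(p,cv2.COLOR_RGB2BGR)
cv2.imwrite("pics/g6.png",cv2.resize(b[100:250,160:360],(800,600),interpolation=cv2.INTER_CUBIC))
s=r.observe();print(s["ee_pos"],s["tool_rot"],s["gripper_width"],s["grip_force"],s["wrist_force"],s["t"])
E
```

```text
[ 517.53576333 -229.33976615  124.57888056] [ 5.29836669e-02  9.98591533e-01 -7.64666567e-04  2.66408265e-03] 11.249669230136034 49.99955736100674 [ 0.24801164  0.05071628 -0.29336554] 15.3667
```

View pics/g6.png

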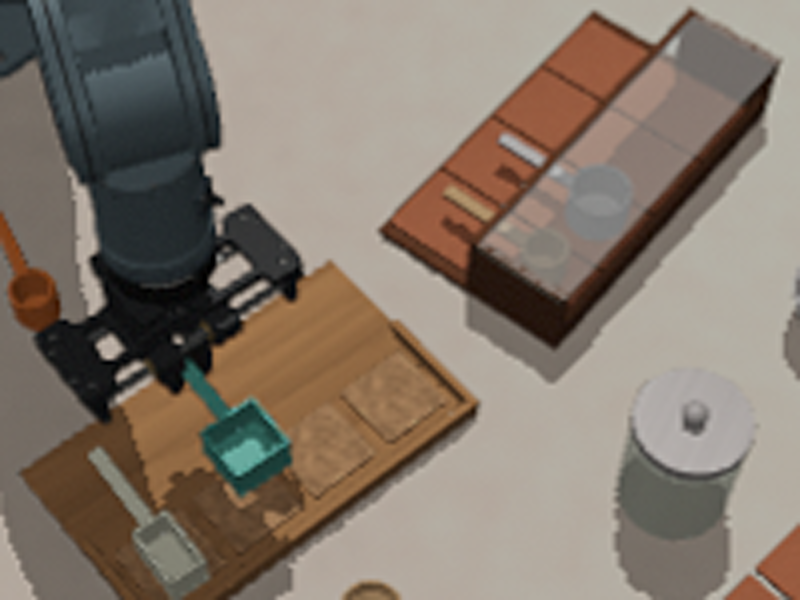

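The square scoop is held level (crop 245,440). On the shelf, steel (598,200) and bamboo (545,245) stand right. I'm carrying square to the second bay from the left.

Request:
step_arm(moves=[{"tx": 0.0267,"ty": 0,"tz": 0,"twist": 0,"gripper": -1},{"tx": 0.0267,"ty": 0,"tz": 0,"twist": 0,"gripper": -1},{"tx": 0.0267,"ty": 0,"tz": 0,"twist": 0,"gripper": -1},{"tx": 0,"ty": 0,"tz": 0,"twist": -4.1,"gripper": -1},{"tx": 0,"ty": 0,"tz": 0,"twist": -4.1,"gripper": -1}])

```text
t: 15.78
ee_pos: [433.6, -219.7, 120.9]
tool_rot: [-0.02, 1.0, 0.0, -0.001]
wrist_force: [1.1, 0.2, -0.6]
gripper_width: 11.2
grip_force: 50.0
```

Request:
step_arm(moves=[{"tx": 0,"ty": 0,"tz": 0,"twist": -4.2,"gripper": -1},{"tx": -0.0035,"ty": 0.0362,"tz": 0,"twist": 0,"gripper": -1},{"tx": -0.0035,"ty": 0.0362,"tz": 0,"twist": 0,"gripper": -1},{"tx": -0.0035,"ty": 0.0362,"tz": 0,"twist": 0,"gripper": -1},{"tx": -0.0035,"ty": 0.0362,"tz": 0,"twist": 0,"gripper": -1}])

```text
t: 16.2
ee_pos: [433.1, -73.3, 121.1]
tool_rot: [-0.055, 0.998, 0.0, -0.001]
wrist_force: [1.1, 1.1, 0.5]
gripper_width: 11.1
grip_force: 50.0
```

Request:
step_arm(moves=[{"tx": -0.0035,"ty": 0.0362,"tz": 0,"twist": 0,"gripper": -1},{"tx": -0.0035,"ty": 0.0362,"tz": 0,"twist": 0,"gripper": -1},{"tx": -0.0035,"ty": 0.0362,"tz": 0,"twist": 0,"gripper": -1},{"tx": -0.0035,"ty": 0.0362,"tz": 0,"twist": 0,"gripper": -1},{"tx": -0.0035,"ty": 0.0362,"tz": 0,"twist": 0,"gripper": -1}])

```text
t: 16.62
ee_pos: [430.5, 108.8, 121.1]
tool_rot: [-0.055, 0.998, -0.0, -0.001]
wrist_force: [1.6, -0.3, -1.0]
gripper_width: 11.3
grip_force: 50.0
```

Request:
step_arm(moves=[{"tx": -0.0035,"ty": 0.0362,"tz": 0,"twist": 0,"gripper": -1},{"tx": -0.0035,"ty": 0.0362,"tz": 0,"twist": 0,"gripper": -1},{"tx": -0.0035,"ty": 0.0362,"tz": 0,"twist": 0,"gripper": -1},{"tx": 0,"ty": 0,"tz": 0,"twist": 0,"gripper": -1},{"tx": 0,"ty": 0,"tz": 0,"twist": 0,"gripper": -1}])

```text
t: 17.03
ee_pos: [429.0, 218.3, 121.0]
tool_rot: [-0.058, 0.998, 0.0, -0.0]
wrist_force: [-0.5, -0.2, -0.0]
gripper_width: 11.2
grip_force: 50.0
```

Request:
step_arm(moves=[{"tx": 0,"ty": 0,"tz": 0.02,"twist": 0,"gripper": -1},{"tx": 0,"ty": 0,"tz": 0.02,"twist": 0,"gripper": -1},{"tx": 0,"ty": 0,"tz": 0.02,"twist": 0,"gripper": -1},{"tx": 0,"ty": 0,"tz": 0.018,"twist": 0,"gripper": -1},{"tx": 0,"ty": 0,"tz": 0,"twist": 0,"gripper": -1}])

```text
t: 17.45
ee_pos: [427.9, 213.2, 40.7]
tool_rot: [-0.054, 0.999, -0.002, -0.003]
wrist_force: [-1.3, -0.5, -1.1]
gripper_width: 11.2
grip_force: 50.0
```

Request:
step_arm(moves=[{"tx": -0.016,"ty": 0,"tz": 0,"twist": 0,"gripper": -1},{"tx": -0.016,"ty": 0,"tz": 0,"twist": 0,"gripper": -1},{"tx": -0.016,"ty": 0,"tz": 0,"twist": 0,"gripper": -1},{"tx": -0.016,"ty": 0,"tz": 0,"twist": 0,"gripper": -1},{"tx": -0.016,"ty": 0,"tz": 0,"twist": 0,"gripper": -1}])

```text
t: 17.87
ee_pos: [510.4, 223.6, 44.3]
tool_rot: [-0.054, 0.999, -0.0, -0.0]
wrist_force: [-0.0, 0.6, -0.9]
gripper_width: 10.9
grip_force: 50.0
```

Request:
step_arm(moves=[{"tx": 0,"ty": 0,"tz": 0,"twist": 0,"gripper": -1},{"tx": 0,"ty": 0,"tz": 0.002,"twist": 0,"gripper": -1},{"tx": 0,"ty": 0,"tz": 0.002,"twist": 0,"gripper": -1},{"tx": 0,"ty": 0,"tz": 0.002,"twist": 0,"gripper": -1},{"tx": 0,"ty": 0,"tz": 0,"twist": 0,"gripper": -1}])

```text
t: 18.28
ee_pos: [508.1, 224.6, 37.2]
tool_rot: [-0.055, 0.998, -0.0, -0.001]
wrist_force: [-2.8, -1.2, 3.8]
gripper_width: 11.2
grip_force: 50.0
```

Request:
step_arm(moves=[{"tx": 0,"ty": 0,"tz": 0,"twist": 0,"gripper": -0.3},{"tx": 0,"ty": 0,"tz": 0,"twist": 0,"gripper": -0.3},{"tx": 0,"ty": 0,"tz": 0,"twist": 0,"gripper": -0.3},{"tx": 0,"ty": 0,"tz": 0,"twist": 0,"gripper": -0.3},{"tx": 0,"ty": 0,"tz": 0,"twist": 0,"gripper": -0.3}])

```text
t: 18.7
ee_pos: [509.5, 225.2, 37.4]
tool_rot: [-0.055, 0.998, 0.0, 0.0]
wrist_force: [0.4, -0.3, 0.5]
gripper_width: 30.8
grip_force: 0.0
```

Request:
step_arm(moves=[{"tx": 0,"ty": 0,"tz": -0.01,"twist": 0,"gripper": -0.3},{"tx": 0,"ty": 0,"tz": -0.02,"twist": 0,"gripper": -0.3},{"tx": 0,"ty": 0,"tz": -0.025,"twist": 0,"gripper": -0.3},{"tx": 0,"ty": 0,"tz": -0.025,"twist": 0,"gripper": -0.3},{"tx": 0,"ty": 0,"tz": 0,"twist": 0,"gripper": -0.3}])

```text
t: 19.12
ee_pos: [512.2, 226.3, 122.4]
tool_rot: [-0.055, 0.998, 0.002, 0.004]
wrist_force: [0.9, 0.3, 1.0]
gripper_width: 30.8
grip_force: 0.0
```

Request:
step_arm(moves=[{"tx": 0,"ty": 0,"tz": 0,"twist": 4.5,"gripper": -0.09},{"tx": 0,"ty": 0,"tz": 0,"twist": 4.5,"gripper": -0.09},{"tx": 0,"ty": 0,"tz": 0,"twist": 4.6,"gripper": -0.09},{"tx": -0.0044,"ty": -0.035,"tz": 0,"twist": 0,"gripper": -0.09},{"tx": -0.0044,"ty": -0.035,"tz": 0,"twist": 0,"gripper": -0.09}])

```text
t: 19.53
ee_pos: [509.1, 156.3, 117.7]
tool_rot: [0.061, 0.998, 0.001, 0.0]
wrist_force: [1.3, -1.5, -0.2]
gripper_width: 40.0
grip_force: 0.0
```

Request:
step_arm(moves=[{"tx": -0.0044,"ty": -0.035,"tz": 0,"twist": 0,"gripper": -0.09},{"tx": -0.0044,"ty": -0.035,"tz": 0,"twist": 0,"gripper": -0.09},{"tx": -0.0044,"ty": -0.035,"tz": 0,"twist": 0,"gripper": -0.09},{"tx": -0.0044,"ty": -0.035,"tz": 0,"twist": 0,"gripper": -0.09},{"tx": -0.0044,"ty": -0.035,"tz": 0,"twist": 0,"gripper": -0.09}])

```text
t: 19.95
ee_pos: [508.7, -23.5, 117.8]
tool_rot: [0.063, 0.998, 0.0, 0.0]
wrist_force: [0.1, -0.7, -0.6]
gripper_width: 39.9
grip_force: 0.0
```

Request:
step_arm(moves=[{"tx": -0.0044,"ty": -0.035,"tz": 0,"twist": 0,"gripper": -0.09},{"tx": -0.0044,"ty": -0.035,"tz": 0,"twist": 0,"gripper": -0.09},{"tx": -0.0044,"ty": -0.035,"tz": 0,"twist": 0,"gripper": -0.09},{"tx": -0.0044,"ty": -0.035,"tz": 0,"twist": 0,"gripper": -0.09},{"tx": -0.0044,"ty": -0.035,"tz": 0,"twist": 0,"gripper": -0.09}])

```text
t: 20.37
ee_pos: [508.4, -200.0, 117.8]
tool_rot: [0.063, 0.998, 0.0, 0.0]
wrist_force: [0.8, 0.8, 0.6]
gripper_width: 40.1
grip_force: 0.0
```

Request:
step_arm(moves=[{"tx": -0.0044,"ty": -0.035,"tz": 0,"twist": 0,"gripper": -0.09},{"tx": -0.0044,"ty": -0.035,"tz": 0,"twist": 0,"gripper": -0.09},{"tx": -0.0044,"ty": -0.035,"tz": 0,"twist": 0,"gripper": -0.09},{"tx": 0,"ty": 0,"tz": 0,"twist": 0,"gripper": -0.09},{"tx": 0,"ty": 0,"tz": 0,"twist": 0,"gripper": -0.09}])

```text
t: 20.78
ee_pos: [507.6, -306.6, 117.6]
tool_rot: [0.066, 0.998, -0.001, 0.0]
wrist_force: [-0.2, 0.2, -0.4]
gripper_width: 40.1
grip_force: 0.0
```

Request:
step_arm(moves=[{"tx": 0,"ty": 0,"tz": 0.016,"twist": 0,"gripper": -0.09},{"tx": 0,"ty": 0,"tz": 0.02,"twist": 0,"gripper": -0.09},{"tx": 0,"ty": 0,"tz": 0.02,"twist": 0,"gripper": -0.09},{"tx": 0,"ty": 0,"tz": 0.02,"twist": 0,"gripper": -0.09},{"tx": 0,"ty": 0,"tz": 0,"twist": 0,"gripper": -0.09}])

```text
t: 21.2
ee_pos: [506.7, -300.4, 38.2]
tool_rot: [0.062, 0.998, 0.002, -0.003]
wrist_force: [-1.4, 0.8, -1.1]
gripper_width: 39.9
grip_force: 0.0
```

Request:
step_arm(moves=[{"tx": 0,"ty": 0,"tz": 0,"twist": 0,"gripper": -1},{"tx": 0,"ty": 0,"tz": 0,"twist": 0,"gripper": -1},{"tx": 0,"ty": 0,"tz": 0,"twist": 0,"gripper": -1},{"tx": 0,"ty": 0,"tz": 0,"twist": 0,"gripper": -1},{"tx": 0,"ty": 0,"tz": 0,"twist": 0,"gripper": -1}])

```text
t: 21.62
ee_pos: [509.2, -304.3, 42.5]
tool_rot: [0.063, 0.998, -0.0, 0.001]
wrist_force: [0.3, 0.0, 0.7]
gripper_width: 11.2
grip_force: 50.0
```

Request:
step_arm(moves=[{"tx": 0,"ty": 0,"tz": -0.01,"twist": 0,"gripper": -1},{"tx": 0,"ty": 0,"tz": -0.02,"twist": 0,"gripper": -1},{"tx": 0,"ty": 0,"tz": -0.025,"twist": 0,"gripper": -1},{"tx": 0,"ty": 0,"tz": -0.025,"twist": 0,"gripper": -1},{"tx": 0,"ty": 0,"tz": 0,"twist": 0,"gripper": -1}])

```text
t: 22.03
ee_pos: [511.1, -305.8, 126.9]
tool_rot: [0.064, 0.998, -0.002, 0.004]
wrist_force: [1.1, -0.7, 0.3]
gripper_width: 10.8
grip_force: 50.0
```

```bash
python3 - <<'E'
from station import r
import cv2
p,d=r.capture("scene"); b=cv2.cvtColor(p,cv2.COLOR_RGB2BGR)
cv2.imwrite("pics/g7.png",cv2.resize(b[100:250,160:360],(800,600),interpolation=cv2.INTER_CUBIC))
s=r.observe();print(s["ee_pos"],s["tool_rot"],s["gripper_width"],s["grip_force"],s["wrist_force"],s["t"])
E
```

```text
[ 510.19117131 -305.14452901  124.73764604] [ 0.06350504  0.99797747 -0.00112798  0.00260949] 11.031920445903994 49.99956518411636 [-1.3034116   0.26260448 -0.96199162] 22.0833
```

View pics/g7.png

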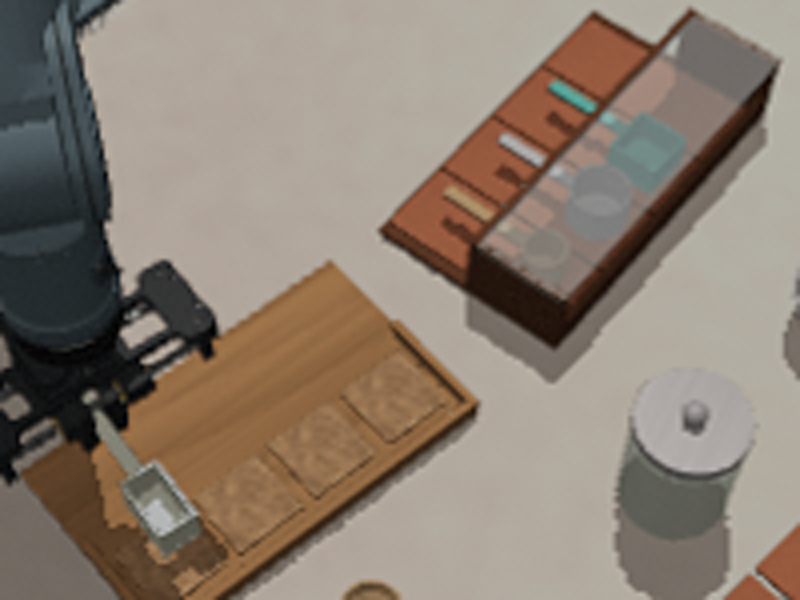

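Oblong is held level (crop 160,505), and square stands right on the shelf (645,150). I'm carrying oblong to the left-end bay.

Request:
step_arm(moves=[{"tx": 0.0267,"ty": 0,"tz": 0,"twist": 0,"gripper": -1},{"tx": 0.0267,"ty": 0,"tz": 0,"twist": 0,"gripper": -1},{"tx": 0.0267,"ty": 0,"tz": 0,"twist": 0,"gripper": -1},{"tx": 0,"ty": 0,"tz": 0,"twist": -4.5,"gripper": -1},{"tx": 0,"ty": 0,"tz": 0,"twist": -4.5,"gripper": -1}])

```text
t: 22.5
ee_pos: [426.5, -293.5, 120.8]
tool_rot: [-0.016, 1.0, 0.001, -0.001]
wrist_force: [0.5, -0.1, -0.3]
gripper_width: 11.2
grip_force: 50.0
```

Request:
step_arm(moves=[{"tx": 0,"ty": 0,"tz": 0,"twist": -4.6,"gripper": -1},{"tx": -0.0039,"ty": 0.0364,"tz": 0,"twist": 0,"gripper": -1},{"tx": -0.0039,"ty": 0.0364,"tz": 0,"twist": 0,"gripper": -1},{"tx": -0.0039,"ty": 0.0364,"tz": 0,"twist": 0,"gripper": -1},{"tx": -0.0039,"ty": 0.0364,"tz": 0,"twist": 0,"gripper": -1}])

```text
t: 22.92
ee_pos: [427.5, -146.0, 121.0]
tool_rot: [-0.055, 0.999, 0.0, -0.001]
wrist_force: [1.3, 0.4, -1.1]
gripper_width: 11.0
grip_force: 50.0
```

Request:
step_arm(moves=[{"tx": -0.0039,"ty": 0.0364,"tz": 0,"twist": 0,"gripper": -1},{"tx": -0.0039,"ty": 0.0364,"tz": 0,"twist": 0,"gripper": -1},{"tx": -0.0039,"ty": 0.0364,"tz": 0,"twist": 0,"gripper": -1},{"tx": -0.0039,"ty": 0.0364,"tz": 0,"twist": 0,"gripper": -1},{"tx": -0.0039,"ty": 0.0364,"tz": 0,"twist": 0,"gripper": -1}])

```text
t: 23.33
ee_pos: [426.8, 37.2, 121.1]
tool_rot: [-0.055, 0.998, -0.0, -0.001]
wrist_force: [0.5, -0.1, -1.6]
gripper_width: 11.3
grip_force: 50.0
```

Request:
step_arm(moves=[{"tx": -0.0039,"ty": 0.0364,"tz": 0,"twist": 0,"gripper": -1},{"tx": -0.0039,"ty": 0.0364,"tz": 0,"twist": 0,"gripper": -1},{"tx": -0.0039,"ty": 0.0364,"tz": 0,"twist": 0,"gripper": -1},{"tx": -0.0039,"ty": 0.0364,"tz": 0,"twist": 0,"gripper": -1},{"tx": -0.0039,"ty": 0.0364,"tz": 0,"twist": 0,"gripper": -1}])

```text
t: 23.75
ee_pos: [426.1, 220.1, 121.0]
tool_rot: [-0.055, 0.998, -0.0, -0.001]
wrist_force: [1.2, -0.3, 0.3]
gripper_width: 10.7
grip_force: 50.0
```

Request:
step_arm(moves=[{"tx": -0.0039,"ty": 0.0364,"tz": 0,"twist": 0,"gripper": -1},{"tx": -0.0039,"ty": 0.0364,"tz": 0,"twist": 0,"gripper": -1},{"tx": 0,"ty": 0,"tz": 0,"twist": 0,"gripper": -1},{"tx": 0,"ty": 0,"tz": 0,"twist": 0,"gripper": -1},{"tx": 0,"ty": 0,"tz": 0,"twist": 0,"gripper": -1}])

```text
t: 24.17
ee_pos: [426.2, 290.8, 120.8]
tool_rot: [-0.055, 0.998, -0.001, -0.001]
wrist_force: [0.7, 0.6, -1.1]
gripper_width: 11.1
grip_force: 50.0
```

Request:
step_arm(moves=[{"tx": 0,"ty": 0,"tz": 0.02,"twist": 0,"gripper": -1},{"tx": 0,"ty": 0,"tz": 0.02,"twist": 0,"gripper": -1},{"tx": 0,"ty": 0,"tz": 0.02,"twist": 0,"gripper": -1},{"tx": 0,"ty": 0,"tz": 0.018,"twist": 0,"gripper": -1},{"tx": 0,"ty": 0,"tz": 0,"twist": 0,"gripper": -1}])

```text
t: 24.58
ee_pos: [425.3, 288.5, 40.8]
tool_rot: [-0.054, 0.999, -0.002, -0.002]
wrist_force: [-0.7, -0.7, -1.2]
gripper_width: 11.0
grip_force: 50.0
```

Request:
step_arm(moves=[{"tx": -0.016,"ty": 0,"tz": 0,"twist": 0,"gripper": -1},{"tx": -0.016,"ty": 0,"tz": 0,"twist": 0,"gripper": -1},{"tx": -0.016,"ty": 0,"tz": 0,"twist": 0,"gripper": -1},{"tx": -0.016,"ty": 0,"tz": 0,"twist": 0,"gripper": -1},{"tx": -0.016,"ty": 0,"tz": 0,"twist": 0,"gripper": -1}])

```text
t: 25.0
ee_pos: [465.5, 291.3, 31.5]
tool_rot: [-0.06, 0.997, -0.013, -0.039]
wrist_force: [-118.1, -12.6, 13.1]
gripper_width: 9.5
grip_force: 111.7
```

Request:
step_arm(moves=[{"tx": 0,"ty": 0,"tz": 0,"twist": 0,"gripper": -1},{"tx": 0,"ty": 0,"tz": 0.002,"twist": 0,"gripper": -1},{"tx": 0,"ty": 0,"tz": 0.002,"twist": 0,"gripper": -1},{"tx": 0,"ty": 0,"tz": 0.002,"twist": 0,"gripper": -1},{"tx": 0,"ty": 0,"tz": 0,"twist": 0,"gripper": -1}])

```text
t: 25.42
ee_pos: [471.3, 293.3, 28.0]
tool_rot: [-0.06, 0.998, -0.011, -0.032]
wrist_force: [-63.4, -3.7, -8.0]
gripper_width: 9.9
grip_force: 74.4
```

Request:
step_arm(moves=[{"tx": 0,"ty": 0,"tz": 0,"twist": 0,"gripper": -0.3},{"tx": 0,"ty": 0,"tz": 0,"twist": 0,"gripper": -0.3},{"tx": 0,"ty": 0,"tz": 0,"twist": 0,"gripper": -0.3},{"tx": 0,"ty": 0,"tz": 0,"twist": 0,"gripper": -0.3},{"tx": 0,"ty": 0,"tz": 0,"twist": 0,"gripper": -0.3}])

```text
t: 25.83
ee_pos: [477.4, 293.9, 28.3]
tool_rot: [-0.06, 0.998, -0.009, -0.027]
wrist_force: [-52.9, -1.6, -14.7]
gripper_width: 30.8
grip_force: 30.7
```

Request:
step_arm(moves=[{"tx": 0,"ty": 0,"tz": -0.01,"twist": 0,"gripper": -0.3},{"tx": 0,"ty": 0,"tz": -0.02,"twist": 0,"gripper": -0.3},{"tx": 0,"ty": 0,"tz": -0.025,"twist": 0,"gripper": -0.3},{"tx": 0,"ty": 0,"tz": -0.025,"twist": 0,"gripper": -0.3},{"tx": 0,"ty": 0,"tz": -0.02,"twist": 0,"gripper": -0.3}])

```text
t: 26.25
ee_pos: [501.1, 300.2, 137.4]
tool_rot: [-0.057, 0.998, -0.001, -0.004]
wrist_force: [2.2, -0.2, 1.1]
gripper_width: 30.9
grip_force: 0.0
```

Request:
step_arm(moves=[{"tx": 0.03,"ty": 0.02,"tz": -0.02,"twist": 0,"gripper": -0.3},{"tx": 0.03,"ty": 0.02,"tz": -0.02,"twist": 0,"gripper": -0.3},{"tx": 0.03,"ty": 0.02,"tz": -0.02,"twist": 0,"gripper": -0.3},{"tx": 0,"ty": 0.03,"tz": -0.02,"twist": 0,"gripper": -0.3},{"tx": 0,"ty": 0.03,"tz": 0,"twist": 0,"gripper": -0.3}])

```text
t: 26.67
ee_pos: [403.7, 410.5, 222.4]
tool_rot: [-0.055, 0.999, 0.002, 0.002]
wrist_force: [0.5, 1.2, 1.4]
gripper_width: 30.8
grip_force: 0.0
```

Request:
step_arm(moves=[{"tx": 0,"ty": 0.035,"tz": 0,"twist": 0,"gripper": -0.3},{"tx": 0,"ty": 0.035,"tz": 0,"twist": 0,"gripper": -0.3},{"tx": 0,"ty": 0.035,"tz": 0,"twist": 0,"gripper": -0.3},{"tx": 0,"ty": 0.035,"tz": 0,"twist": 0,"gripper": -0.3},{"tx": 0,"ty": 0,"tz": 0,"twist": 0,"gripper": -0.3}])

```text
t: 27.08
ee_pos: [384.9, 554.9, 218.1]
tool_rot: [-0.058, 0.998, 0.002, -0.001]
wrist_force: [-1.3, 0.2, 1.1]
gripper_width: 30.7
grip_force: 0.0
```

```bash
python3 - <<'E'
from station import r
from h import *
p,d=r.capture("top"); b=cv2.cvtColor(p,cv2.COLOR_RGB2BGR);c=r.calibration("top")
cv2.imwrite("pics/f1.png",cv2.resize(b[135:240,70:220],(800,560),interpolation=cv2.INTER_CUBIC))
W=cloud(c,d)
o=np.array([546.3,191.6]);a=np.radians(6.4);R=np.array([[np.cos(a),-np.sin(a)],[np.sin(a),np.cos(a)]])
L=(W[...,:2]-o)@R
for y in(112.5,37.5,-37.5,-112.5):
    m=(abs(L[...,1]-y)<35)&(L[...,0]>-85)&(L[...,0]<-10)&(W[...,2]>30)&(W[...,2]<60)
    P=L[m].astype(np.float32)
    if len(P)>5:
        f=cv2.fitLine(P,cv2.DIST_HUBER,0,.01,.01).ravel(); print(y,len(P),P.min(0).round(1),P.mean(0).round(1),"z",np.median(W[m][:,2]).round(1),"ang",np.degrees(np.arctan(f[1]/f[0])).round(1))
p,d=r.capture("scene")
for q in["scoop_steel","scoop_square","scoop_bamboo","scoop_oblong","canister"]:
    print(q,[([*((np.array(x["at"][:2])-o)@R).round()],round(x["at"][2]),round(x["confidence"],2)) for x in r.spot_in("top",q)][:3])
print(r.observe()["ee_pos"],r.observe()["t"])
E
```

```text
112.5 174 [-84.1  96.5] [-52.9 119.9] z 42.7 ang -16.5
37.5 103 [-59.9  34.8] [-34.7  41. ] z 42.5 ang -0.4
-37.5 98 [-58.9 -40.3] [-34.1 -33.9] z 42.7 ang -3.9
-112.5 97 [ -59.5 -114.3] [ -35.2 -108.5] z 42.0 ang -2.9
scoop_steel [([np.float64(228.0), np.float64(-214.0)], 119, 0.17)]
scoop_square [([np.float64(-27.0), np.float64(42.0)], 41, 0.59), ([np.float64(-3.0), np.float64(-431.0)], 14, 0.42), ([np.float64(9.0), np.float64(-361.0)], 11, 0.28)]
scoop_bamboo [([np.float64(-137.0), np.float64(-706.0)], 30, 0.78), ([np.float64(-280.0), np.float64(-392.0)], 36, 0.71)]
scoop_oblong [([np.float64(-56.0), np.float64(122.0)], 34, 0.64)]
canister []
[389.3088358  547.40577096 217.851841  ] 27.4333
```

View pics/f1.png

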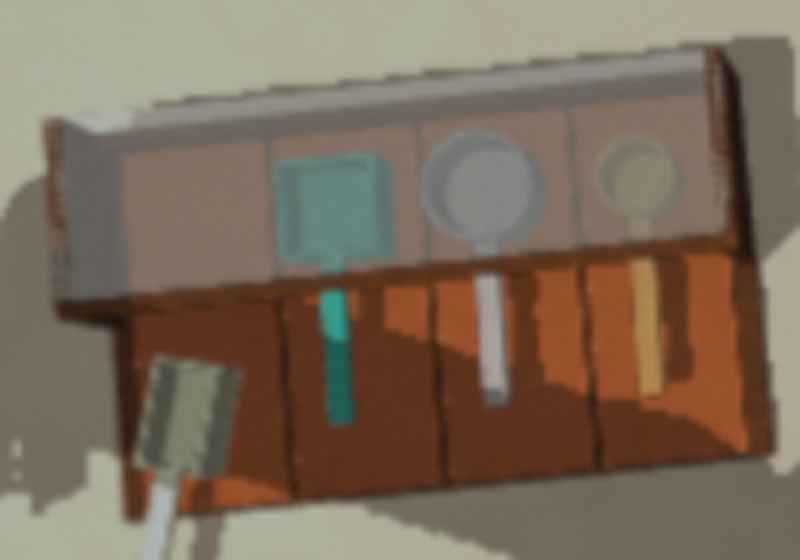

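The oblong bowl jammed at the left bay. It now sits out in front (crop 190,415) and turned, while the other three are correct. I'm looking closer from the scene camera.

```bash
python3 - <<'E'
from station import r
from h import *
p,d=r.capture("scene"); b=cv2.cvtColor(p,cv2.COLOR_RGB2BGR)
p2,d2=r.capture("top"); b2=cv2.cvtColor(p2,cv2.COLOR_RGB2BGR);c=r.calibration("top")
W=cloud(c,d2);np.save("top1.npy",W)
A=cv2.resize(b[90:150,260:360],(800,480),interpolation=cv2.INTER_CUBIC)
cv2.imwrite("pics/f2.png",A)
o=np.array([546.3,191.6]);a=np.radians(6.4);R=np.array([[np.cos(a),-np.sin(a)],[np.sin(a),np.cos(a)]])
for n,W in(("top",W),("scene",cloud(r.calibration("scene"),d))):
    L=(W[...,:2]-o)@R
    m=(abs(L[...,1]-115)<45)&(L[...,0]>-180)&(L[...,0]<5)&(W[...,2]>22)
    P=np.c_[L[m],W[m][:,2]]
    print(n,len(P))
    for x in range(-180,0,12):
        q=P[(P[:,0]>=x)&(P[:,0]<x+12)]
        if len(q):print(x,len(q),"y",q[:,1].min().round(),np.median(q[:,1]).round(),q[:,1].max().round(),"z",np.percentile(q[:,2],[5,50,95]).round())
print(r.observe()["ee_pos"],r.observe()["tool_rot"],r.observe()["t"])
E
```

```text
top 459
-156 16 y 136.0 142.0 147.0 z [39. 41. 45.]
-144 25 y 134.0 140.0 146.0 z [39. 42. 46.]
-132 22 y 133.0 137.0 144.0 z [38. 43. 47.]
-120 21 y 129.0 134.0 141.0 z [39. 43. 46.]
-108 23 y 126.0 131.0 138.0 z [37. 43. 47.]
-96 25 y 124.0 129.0 137.0 z [40. 43. 48.]
-84 41 y 108.0 123.0 133.0 z [29. 43. 48.]
-72 43 y 105.0 130.0 140.0 z [23. 37. 47.]
-60 40 y 103.0 120.0 139.0 z [24. 36. 47.]
-48 41 y 98.0 129.0 135.0 z [25. 38. 48.]
-36 47 y 98.0 113.0 133.0 z [23. 40. 47.]
-24 9 y 118.0 126.0 128.0 z [38. 46. 47.]
-12 31 y 71.0 140.0 160.0 z [30. 74. 80.]
scene 231
-156 4 y 131.0 137.0 142.0 z [33. 39. 42.]
-144 13 y 129.0 135.0 148.0 z [37. 43. 46.]
-132 13 y 124.0 135.0 145.0 z [36. 41. 45.]
-120 14 y 123.0 132.0 141.0 z [38. 41. 44.]
-108 13 y 119.0 126.0 135.0 z [39. 42. 46.]
-96 11 y 121.0 127.0 130.0 z [35. 41. 45.]
-84 14 y 104.0 121.0 128.0 z [27. 39. 45.]
-72 37 y 99.0 118.0 136.0 z [24. 38. 45.]
-60 26 y 95.0 104.0 133.0 z [23. 34. 45.]
-48 26 y 95.0 101.0 132.0 z [23. 31. 43.]
-36 24 y 92.0 99.0 130.0 z [23. 34. 44.]
-24 32 y 91.0 109.0 127.0 z [25. 37. 46.]
[388.86219411 548.09673631 217.75839639] [-5.45346884e-02  9.98511859e-01 -1.22879667e-04  1.41110964e-04] 27.5333
```

View pics/f2.png

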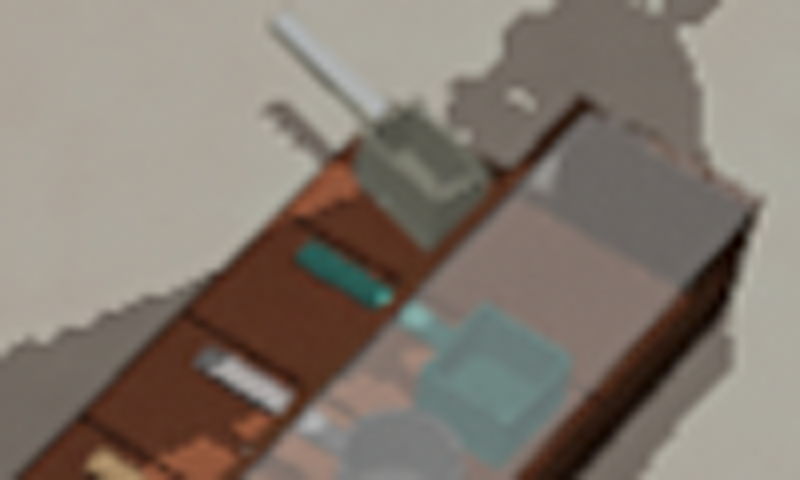

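The oblong scoop stands upright on the floor, with its bowl at about shelf (-50, 119) and its handle turned about -12.5°. Its front tip probably came down on the board's edge, because the pre-insert position left too little gap. I'll regrasp it here and insert it level.

Request:
step_arm(moves=[{"tx": 0,"ty": 0,"tz": 0,"twist": 6.25,"gripper": -0.09},{"tx": 0,"ty": 0,"tz": 0,"twist": 6.25,"gripper": -0.09},{"tx": -0.0053,"ty": -0.029,"tz": 0,"twist": 0,"gripper": -0.09},{"tx": -0.0053,"ty": -0.029,"tz": 0,"twist": 0,"gripper": -0.09},{"tx": -0.0053,"ty": -0.029,"tz": 0,"twist": 0,"gripper": -0.09}])

```text
t: 27.95
ee_pos: [394.6, 459.6, 217.4]
tool_rot: [0.054, 0.999, -0.0, 0.0]
wrist_force: [1.0, 0.1, 0.2]
gripper_width: 40.2
grip_force: 0.0
```

Request:
step_arm(moves=[{"tx": -0.0053,"ty": -0.029,"tz": 0,"twist": 0,"gripper": -0.09},{"tx": -0.0053,"ty": -0.029,"tz": 0,"twist": 0,"gripper": -0.09},{"tx": -0.0053,"ty": -0.029,"tz": 0,"twist": 0,"gripper": -0.09},{"tx": -0.0053,"ty": -0.029,"tz": 0,"twist": 0,"gripper": -0.09},{"tx": -0.0053,"ty": -0.029,"tz": 0,"twist": 0,"gripper": -0.09}])

```text
t: 28.37
ee_pos: [405.4, 312.1, 217.7]
tool_rot: [0.054, 0.999, 0.0, 0.0]
wrist_force: [1.4, 0.3, 0.1]
gripper_width: 39.9
grip_force: 0.0
```

Request:
step_arm(moves=[{"tx": 0,"ty": 0,"tz": 0.02,"twist": 0,"gripper": -0.09},{"tx": 0,"ty": 0,"tz": 0.03,"twist": 0,"gripper": -0.09},{"tx": 0,"ty": 0,"tz": 0.03,"twist": 0,"gripper": -0.09},{"tx": 0,"ty": 0,"tz": 0.02,"twist": 0,"gripper": -0.09},{"tx": 0,"ty": 0,"tz": 0,"twist": 0,"gripper": -0.09}])

```text
t: 28.78
ee_pos: [403.4, 311.8, 114.3]
tool_rot: [0.054, 0.999, -0.002, -0.002]
wrist_force: [-1.2, -0.2, 0.1]
gripper_width: 40.3
grip_force: 0.0
```

Request:
step_arm(moves=[{"tx": 0,"ty": 0,"tz": 0.025,"twist": 0,"gripper": -0.09},{"tx": 0,"ty": 0,"tz": 0.025,"twist": 0,"gripper": -0.09},{"tx": 0,"ty": 0,"tz": 0.02,"twist": 0,"gripper": -0.09},{"tx": 0,"ty": 0,"tz": 0.01,"twist": 0,"gripper": -0.09},{"tx": 0,"ty": 0,"tz": 0,"twist": 0,"gripper": -0.09}])

```text
t: 29.2
ee_pos: [405.0, 313.4, 36.7]
tool_rot: [0.054, 0.999, -0.001, -0.001]
wrist_force: [-0.2, 0.1, 0.0]
gripper_width: 39.6
grip_force: 0.0
```

Request:
step_arm(moves=[{"tx": 0,"ty": 0,"tz": 0,"twist": 0,"gripper": -0.09},{"tx": 0,"ty": 0,"tz": 0,"twist": 0,"gripper": -1},{"tx": 0,"ty": 0,"tz": 0,"twist": 0,"gripper": -1},{"tx": 0,"ty": 0,"tz": 0,"twist": 0,"gripper": -1},{"tx": 0,"ty": 0,"tz": 0,"twist": 0,"gripper": -1}])

```text
t: 29.62
ee_pos: [405.8, 314.3, 38.2]
tool_rot: [0.054, 0.999, 0.0, 0.0]
wrist_force: [0.1, -0.4, -0.4]
gripper_width: 15.6
grip_force: 0.1
```

Request:
step_arm(moves=[{"tx": 0,"ty": 0,"tz": 0,"twist": 0,"gripper": -1},{"tx": 0,"ty": 0,"tz": -0.002,"twist": 0,"gripper": -1},{"tx": 0,"ty": 0,"tz": -0.002,"twist": 0,"gripper": -1},{"tx": 0,"ty": 0,"tz": -0.001,"twist": 0,"gripper": -1},{"tx": 0,"ty": 0,"tz": 0,"twist": 0,"gripper": -1}])

```text
t: 30.03
ee_pos: [405.5, 314.0, 42.7]
tool_rot: [0.054, 0.999, 0.0, 0.0]
wrist_force: [-0.2, -0.5, -0.8]
gripper_width: 11.2
grip_force: 50.0
```

Request:
step_arm(moves=[{"tx": 0,"ty": 0,"tz": 0,"twist": -4.2,"gripper": -1},{"tx": 0,"ty": 0,"tz": 0,"twist": -4.2,"gripper": -1},{"tx": 0,"ty": 0,"tz": 0,"twist": -4.1,"gripper": -1},{"tx": 0,"ty": -0.012,"tz": 0,"twist": 0,"gripper": -1},{"tx": 0,"ty": -0.012,"tz": 0,"twist": 0,"gripper": -1}])

```text
t: 30.45
ee_pos: [408.0, 289.5, 42.4]
tool_rot: [-0.055, 0.998, 0.0, -0.0]
wrist_force: [-0.7, -0.1, -0.3]
gripper_width: 11.1
grip_force: 50.0
```

```bash
cat > chk.py <<'E'
from station import r
from h import *
import sys
p,d=r.capture("scene"); b=cv2.cvtColor(p,cv2.COLOR_RGB2BGR)
p2,d2=r.capture("top"); b2=cv2.cvtColor(p2,cv2.COLOR_RGB2BGR)
A=cv2.resize(b[80:160,250:360],(400,290),interpolation=cv2.INTER_CUBIC);B=cv2.resize(b2[140:250,70:220],(395,290),interpolation=cv2.INTER_CUBIC)
cv2.imwrite(sys.argv[1],np.hstack([A,B]))
o=np.array([546.3,191.6]);a=np.radians(6.4);R=np.array([[np.cos(a),-np.sin(a)],[np.sin(a),np.cos(a)]])
for n,dd in(("top",d2),("scene",d)):
    W=cloud(r.calibration(n),dd);L=(W[...,:2]-o)@R
    m=(abs(L[...,1]-112)<40)&(L[...,0]>-100)&(L[...,0]<-5)&(W[...,2]>25)&(W[...,2]<72)
    P=np.c_[L[m],W[m][:,2]]
    for x in range(-96,0,8):
        q=P[(P[:,0]>=x)&(P[:,0]<x+8)]
        if len(q):print(n,x,len(q),"y",np.percentile(q[:,1],[3,50,97]).round(),"z",np.percentile(q[:,2],[5,50,95]).round())
s=r.observe();print(s["ee_pos"],s["tool_rot"],s["gripper_width"],s["wrist_force"],s["t"])
E
python3 chk.py pics/f3.png
```

```text
top -96 9 y [106. 109. 116.] z [38. 46. 49.]
top -88 17 y [106. 112. 117.] z [44. 47. 51.]
top -80 23 y [ 98. 110. 117.] z [31. 46. 50.]
top -72 32 y [ 94. 105. 126.] z [29. 45. 50.]
top -64 27 y [ 95.  98. 125.] z [27. 41. 49.]
top -56 29 y [ 95. 123. 127.] z [26. 40. 50.]
top -48 27 y [ 94. 123. 126.] z [26. 39. 51.]
top -40 26 y [ 94. 123. 126.] z [26. 40. 49.]
top -32 23 y [ 94. 122. 126.] z [32. 43. 48.]
top -24 31 y [ 94. 108. 125.] z [30. 46. 49.]
scene -96 11 y [104. 106. 114.] z [40. 46. 50.]
scene -88 7 y [101. 110. 120.] z [41. 47. 49.]
scene -80 8 y [101. 107. 117.] z [38. 44. 47.]
scene -72 26 y [ 93. 110. 126.] z [25. 43. 49.]
scene -64 21 y [ 91. 106. 127.] z [29. 39. 48.]
scene -56 20 y [ 89.  99. 126.] z [29. 39. 47.]
scene -48 19 y [ 91.  97. 128.] z [26. 38. 51.]
scene -40 25 y [ 90. 122. 127.] z [26. 35. 48.]
scene -32 19 y [ 92.  97. 128.] z [26. 34. 48.]
scene -24 15 y [ 93.  97. 123.] z [26. 41. 47.]
scene -16 20 y [ 95. 109. 125.] z [26. 38. 49.]
[408.37819836 286.30382471  42.16975901] [-5.24263175e-02  9.98623702e-01 -1.39066394e-03 -4.99970387e-04] 10.921449097881219 [ 0.16539001 -0.14708581 -0.46432669] 30.55
```

View pics/f3.png

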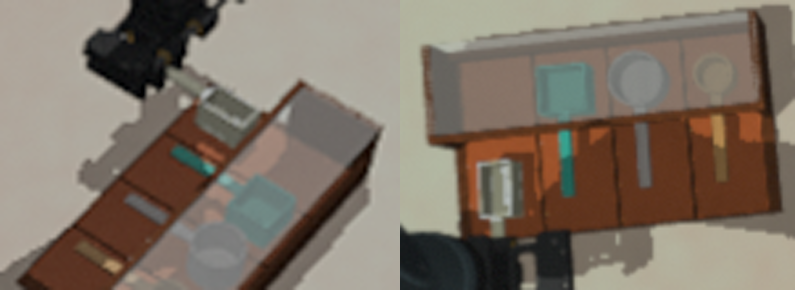

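The oblong scoop is level and aligned, with its bowl at shelf (-47, 110) and rim at z≈49, below the board's underside. I'll insert it in two steps so I can check the force.

Request:
step_arm(moves=[{"tx": -0.01,"ty": 0,"tz": 0,"twist": 0,"gripper": -1},{"tx": -0.01,"ty": 0,"tz": 0,"twist": 0,"gripper": -1},{"tx": -0.01,"ty": 0,"tz": 0,"twist": 0,"gripper": -1},{"tx": -0.01,"ty": 0,"tz": 0,"twist": 0,"gripper": -1},{"tx": 0,"ty": 0,"tz": 0,"twist": 0,"gripper": -1}])

```text
t: 30.97
ee_pos: [451.1, 295.1, 42.7]
tool_rot: [-0.054, 0.999, 0.001, 0.002]
wrist_force: [1.3, 0.0, -0.6]
gripper_width: 11.1
grip_force: 50.0
```

Request:
step_arm(moves=[{"tx": -0.011,"ty": 0,"tz": 0,"twist": 0,"gripper": -1},{"tx": -0.011,"ty": 0,"tz": 0,"twist": 0,"gripper": -1},{"tx": -0.011,"ty": 0,"tz": 0,"twist": 0,"gripper": -1},{"tx": -0.011,"ty": 0,"tz": 0,"twist": 0,"gripper": -1},{"tx": -0.011,"ty": 0,"tz": 0,"twist": 0,"gripper": -1}])

```text
t: 31.38
ee_pos: [502.9, 300.8, 42.3]
tool_rot: [-0.055, 0.998, -0.0, -0.0]
wrist_force: [-0.7, 0.1, -0.4]
gripper_width: 11.1
grip_force: 50.0
```

Request:
step_arm(moves=[{"tx": 0,"ty": 0,"tz": 0,"twist": 0,"gripper": -1},{"tx": 0,"ty": 0,"tz": 0.002,"twist": 0,"gripper": -1},{"tx": 0,"ty": 0,"tz": 0.002,"twist": 0,"gripper": -1},{"tx": 0,"ty": 0,"tz": 0.001,"twist": 0,"gripper": -1},{"tx": 0,"ty": 0,"tz": 0,"twist": 0,"gripper": -1}])

```text
t: 31.8
ee_pos: [501.3, 300.6, 37.2]
tool_rot: [-0.056, 0.998, -0.0, -0.001]
wrist_force: [-1.4, -0.4, 3.8]
gripper_width: 11.1
grip_force: 50.0
```

Request:
step_arm(moves=[{"tx": 0,"ty": 0,"tz": 0,"twist": 0,"gripper": -0.3},{"tx": 0,"ty": 0,"tz": 0,"twist": 0,"gripper": -0.3},{"tx": 0,"ty": 0,"tz": 0,"twist": 0,"gripper": -0.3},{"tx": 0,"ty": 0,"tz": 0,"twist": 0,"gripper": -0.3},{"tx": 0,"ty": 0,"tz": 0,"twist": 0,"gripper": -0.3}])

```text
t: 32.22
ee_pos: [502.6, 300.5, 37.5]
tool_rot: [-0.055, 0.998, -0.0, 0.0]
wrist_force: [0.1, 1.1, 0.6]
gripper_width: 31.0
grip_force: 0.0
```

Request:
step_arm(moves=[{"tx": 0,"ty": 0,"tz": -0.01,"twist": 0,"gripper": -0.3},{"tx": 0,"ty": 0,"tz": -0.02,"twist": 0,"gripper": -0.3},{"tx": 0,"ty": 0,"tz": -0.025,"twist": 0,"gripper": -0.3},{"tx": 0,"ty": 0,"tz": -0.025,"twist": 0,"gripper": -0.3},{"tx": 0,"ty": 0,"tz": -0.02,"twist": 0,"gripper": -0.3}])

```text
t: 32.63
ee_pos: [502.9, 300.8, 139.9]
tool_rot: [-0.055, 0.998, 0.0, 0.001]
wrist_force: [1.2, 0.0, -0.2]
gripper_width: 30.9
grip_force: 0.0
```

Request:
step_arm(moves=[{"tx": 0.03,"ty": 0.02,"tz": -0.02,"twist": 0,"gripper": -0.3},{"tx": 0.03,"ty": 0.02,"tz": -0.02,"twist": 0,"gripper": -0.3},{"tx": 0.03,"ty": 0.03,"tz": -0.02,"twist": 0,"gripper": -0.3},{"tx": 0,"ty": 0.03,"tz": -0.02,"twist": 0,"gripper": -0.3},{"tx": 0,"ty": 0.03,"tz": 0,"twist": 0,"gripper": -0.3}])

```text
t: 33.05
ee_pos: [402.0, 419.5, 220.2]
tool_rot: [-0.056, 0.998, 0.002, 0.002]
wrist_force: [1.6, 1.3, 0.8]
gripper_width: 30.8
grip_force: 0.0
```

Request:
step_arm(moves=[{"tx": 0,"ty": 0.035,"tz": 0,"twist": 0,"gripper": -0.3},{"tx": 0,"ty": 0.035,"tz": 0,"twist": 0,"gripper": -0.3},{"tx": 0,"ty": 0.035,"tz": 0,"twist": 0,"gripper": -0.3},{"tx": 0,"ty": 0,"tz": 0,"twist": 0,"gripper": -0.3},{"tx": 0,"ty": 0,"tz": 0,"twist": 0,"gripper": -0.3}])

```text
t: 33.47
ee_pos: [389.3, 523.1, 215.5]
tool_rot: [-0.057, 0.998, 0.0, -0.0]
wrist_force: [0.4, -0.6, 0.5]
gripper_width: 30.9
grip_force: 0.0
```

```bash
python3 chk.py pics/f4.png | tail -8; python3 - <<'E'
from station import r
from h import *
p,d=r.capture("top");W=cloud(r.calibration("top"),d)
o=np.array([546.3,191.6]);a=np.radians(6.4);R=np.array([[np.cos(a),-np.sin(a)],[np.sin(a),np.cos(a)]])
L=(W[...,:2]-o)@R
for y in(112.5,37.5,-37.5,-112.5):
    m=(abs(L[...,1]-y)<30)&(L[...,0]>-85)&(L[...,0]<-12)&(W[...,2]>30)&(W[...,2]<60);P=L[m]
    print(y,len(P),P.min(0).round(1),P.mean(0).round(1),"z",np.median(W[m][:,2]).round(1))
E
```

```text
top -8 7 y [112. 116. 121.] z [36. 43. 45.]
scene -56 2 y [111. 114. 117.] z [41. 41. 41.]
scene -48 8 y [107. 113. 119.] z [36. 41. 43.]
scene -40 7 y [108. 111. 117.] z [33. 39. 44.]
scene -32 9 y [108. 113. 118.] z [34. 41. 44.]
scene -24 6 y [108. 113. 117.] z [38. 40. 41.]
scene -16 7 y [105. 109. 116.] z [37. 43. 44.]
[391.30304875 520.0429712  215.36695054] [-5.48763221e-02  9.98492979e-01 -5.75020314e-04  1.70508163e-04] 30.87842562565151 [ 0.61313448  0.33532292 -0.19915632] 33.5667
112.5 89 [-56.6 110.4] [-34.8 117.3] z 43.3
37.5 98 [-59.6  34.7] [-35.9  40.9] z 42.2
-37.5 94 [-59.1 -40.5] [-35.6 -33.9] z 42.3
-112.5 94 [ -59.7 -114.5] [ -36.5 -108.5] z 41.9
```

View pics/f4.png

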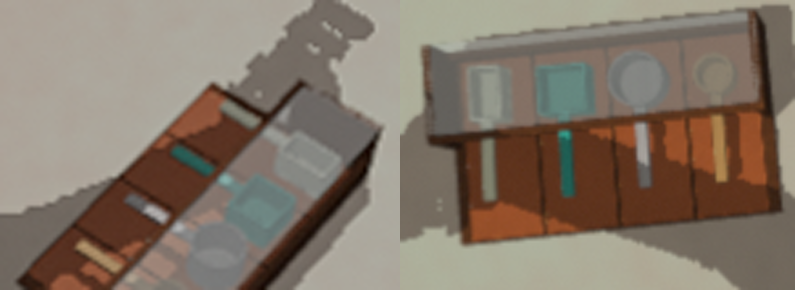

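The last view shows all four scoops under the board, one per tile. From the left they are oblong (490,95), square (565,90), steel (638,80) and bamboo (714,72), with their handles straight out and the robot clear. Handing in.

```bash
python3 -c "
from station import r
print(r.sign_off())"
```

```text
the job is handed in; nothing more can be done
None
```

I moved all four scoops to the shelf in reverse order and handed the job in (no result came back); the oblong scoop jammed once, with the wrist force reading 118 N against the 120 N limit, and went in on the second try.

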